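# Put the tasting bowls away in their pull-out tray

## Robot

A 6-joint arm with a two-finger parallel gripper is mounted at the origin on the work surface. World frame = base frame: x ahead of the robot, y to its left, z up, the work surface at z = 0. Lengths are in mm, angles in rad, forces in N, time in s.
With the tool pointing down it reaches from about 275 to 1000 mm from the base axis. Payload 8.4 kg.
Tool frame: the origin (TCP) lies on the centre line of the jaws, within the pads' length; the fingertips stand 22 mm ahead of it and the grasp point (between the pads) lies 3 mm ahead of it; z points along the fingers, y is the direction in which the jaws open and shut (so a half turn about z gives the same grasp; the last joint's range is limited). The gripper opens to 85 mm and grips with 20 to 120 N. Pads are 22 mm wide; open, the fingers measure 114 mm over their backs; the gripper's body (76 mm by 85 mm) begins 54 mm behind the grasp point. The pads swing forward as they close: fully open they stand 13 mm farther back than shut.
Start: joints at [1.31, 0.353, 1.633, -0, 1.155, -0.002], TCP at [159.949, 604.189, 253.281] pointing down, gripper open.
Joint ranges: [-2.63, 2.63], [-0.92, 2.1], [0.06, 2.66], [-1.3, 4.44], [0, 2.69], [-3.02, 3.02]. Speed limits (rad/s): [2.22, 2.22, 2.79, 3.14, 3.14, 3.14].

## Interface

Orientations are given as [roll, pitch, yaw] about the fixed x, y, z axes, in that order (R = Rz(yaw) Ry(pitch) Rx(roll)).
In Python, from rig import r gives the robot as it stands.
- The arm moves only by the tool carry_out, never from a script. Its argument "rows" is text: rows parted by semicolons, each of 5 numbers parted by spaces: the opening, from 0 (shut) to 1 (fully open), then the shift along the tool's x, y, z in units of 30 mm (1.0 is 30 mm), then the turn about the tool's z in units of 8 degrees (1.0 is 8 degrees). A call has 1 to 12 rows; each row shifts and turns the commanded pose from where the row before left it, along the tool's axes as they then stand; what a row does not reach is not made up. A row lasts 1/8 s, in which the tool goes at most 62.5 mm and 10.7 degrees, less where a joint would pass 70% of its speed; a pose out of reach is approached as far as the arm can. A call is refused whole if a number of a shift passes 1 or a number of a turn 1, either way. A call with a gripper value outside its range is refused whole. The fingers move at their own pace and stop on an object; "newtons" is the grip in N (left out, the last holds). Time passes only in rows, so rows that do not move let the fingers close. It gives the time, the measured TCP pose, the force and the opening at its end, in the units of the state.
- r.sense(): the state, without advancing time (a new reading comes with each control period).
- r.grab_frame(name): name is "scene" or "top" or "wrist"; returns the picture (420x560x3 uint8, blue, green, red); there is no depth.
- r.get_calibration(name): a dict with "intrinsics" (3x3 intrinsics, pixels), "position" and "rotation" of the camera in the world. Camera axes: x right, y up, looking along -z (the intrinsics and any distortion apply to the point x, -y, -z); pixel columns grow to the right and rows downward; lengths in mm; the calibration is good to about 2 mm. The wrist camera is an equidistant fisheye: a pixel r from the principal point sees the ray r / f radians off the axis. A picture is of the moment at which its call begins: read the wrist's pose just before it. get_calibration takes no time and is no camera call; for the wrist camera it gives the pose at the moment of the call.
- r.sign_off(): hands the job in, once; it reports no verdict.
The state is a dict: "clock": time; "qpos": joint angles; "qvel": joint speeds; "joint_efforts": joint torques, N m; "eef_pos": TCP position; "tcp_rot": TCP orientation; "contact_force": force on the tool from outside, world axes, zero at the start; "wrist_torque": the same for the moment, N m; "opening": opening from 0.0 (shut) to 1.0 (fully open).
Only numpy, scipy, OpenCV 4.12 (cv2) and the standard library are available. Lean on these libraries where they do the work, as an engineer would, in place of code of your own. Each camera call takes 0.05 s, during which the arm holds its last target.

## Task

The tasting is over: pull the bowl tray all the way out of the chrome rack, nest every bowl left on the counter into the bowl of its own size that waits on the tray, so that there is one stack of large and one of small ones, each sitting straight and right down on the one below, then push the tray back in until it is shut. The bowls are thin china: grip them only as lightly as needed, set them down without knocks, move the tray smoothly so that the stacks stay standing, and leave the jars and bottles where they are.

Things in the scene. Friction and masses are not known exactly. Their poses are not given: they have to be found in the camera images.
- tray (a joint): shallow wooden pull-out tray of the chrome rack: how far it is out, m, from 0 (shut, under the rack) to 0.19 (fully out); starts at up to 0.02. It slides level towards the robot, along -x of the rack, needs about 2 N plus 8 N per m/s, and stays where left. Stacks on it stay standing if it moves slowly (up to 0.1 m/s); never faster than 0.35 m/s
- tray_handle (a point): middle of the tray's level steel bar handle (moves with the tray): 130 mm long, 11 mm thick, 46 mm above the counter, 42 mm in front of the tray's front board, whose top is 53 mm above the counter; two stems join them 58 mm either side of the middle, which is free to grip from above. x of this frame points into the rack (push), -x out (pull), y along the bar
- tray_floor (a point): centre of the tray's floor, 20 mm above the counter (moves with the tray); axes as the handle's, from which it lies 152 mm along x. The tray measures 220 mm (x) by 284 mm (y); side and back walls 22 mm high
- rack: small fixed rack: a wire shelf 190 (x) by 360 mm (y), 165 to 191 mm above the counter, two jars on it, on four chrome posts at x = 40 and 200 mm, y = 172 and -172 mm, 225 mm high; origin on the counter in front of it, its shelf starts at x = 25 mm; x points to its back. Shut, the tray's front 40 mm and handle stick out from under the shelf; fully out, the bowls on it are clear of it
- large0: first large china bowl, on the tray (left or right half): white with blue band, 50 mm high, upright collar 68 mm across and 16 mm high on top, cone below it from 58 to a 41 mm foot, mouth 62 mm, 0.12 to 0.21 kg. Nested in another its collar rests on the lower rim, 16 mm higher than the one below. Origin: middle of foot, z up. Cracks if squeezed over 40 N a finger or knocked over 40 N
- small0: first small china bowl, on the tray (left or right half): white with blue band, 44 mm high, upright collar 57 mm across and 15 mm high on top, cone below it from 47 to a 33 mm foot, mouth 51 mm, 0.08 to 0.13 kg. Nested in another its collar rests on the lower rim, 15 mm higher than the one below. Origin: middle of foot, z up. Cracks if squeezed over 40 N a finger or knocked over 40 N
- large1: large bowl, upright on the counter at the start (may be absent); same make, sizes, origin and fragility as large0. Bowls of one size are alike and may be stacked in any order
- large2: large bowl, upright on the counter at the start (may be absent); same make, sizes, origin and fragility as large0. Bowls of one size are alike and may be stacked in any order
- large3: large bowl, upright on the counter at the start (may be absent); same make, sizes, origin and fragility as large0. Bowls of one size are alike and may be stacked in any order
- small1: small bowl, upright on the counter at the start (may be absent); same make, sizes, origin and fragility as small0. Bowls of one size are alike and may be stacked in any order
- small2: small bowl, upright on the counter at the start (may be absent); same make, sizes, origin and fragility as small0. Bowls of one size are alike and may be stacked in any order
- small3: small bowl, upright on the counter at the start (may be absent); same make, sizes, origin and fragility as small0. Bowls of one size are alike and may be stacked in any order
- pickle_jar: green jar, 66 mm across, 85 mm high, among the bowls, full and closed; not part of the job, leave it where it stands; origin in the middle of its foot
- relish_jar: red jar, 62 mm across, 70 mm high, among the bowls, full and closed; not part of the job, leave it where it stands; origin in the middle of its foot
- bean_jar: amber jar, 72 mm across, 90 mm high, full and closed; not part of the job, leave it where it stands; origin in the middle of its foot
- beet_jar: dark red jar, 72 mm across, 85 mm high, full and closed; not part of the job, leave it where it stands; origin in the middle of its foot
- sauce_bottle: orange-red sauce bottle, 58 mm across, 200 mm high, full and closed; not part of the job, leave it where it stands; origin in the middle of its foot
- spice_jar: brown spice jar with black cap, 48 mm across, 100 mm high, full and closed; not part of the job, leave it where it stands; origin in the middle of its foot

How it is judged (in metres and radians):
On the way, in this order (a step that is already met when the one before it is completed fails the run):
1. the tray is pulled all the way out (value of joint tray above 0.175 m), for 0.2 s.
2. with the tray still out, every bowl is nested in the stack of its size (horizontal distance between each of large1, large2, large3 and large0 below 0.006 m and angle between each of large1, large2, large3, small1, small2, small3, large0, small0's own z axis and vertical below 0.07 rad and (z of large1 in the frame of large0 between 0.012 and 0.02 m or z of large1 in the frame of large0 between 0.028 and 0.036 m or z of large1 in the frame of large0 between 0.044 and 0.052 m) and (z of large2 in the frame of large0 between 0.012 and 0.02 m or z of large2 in the frame of large0 between 0.028 and 0.036 m or z of large2 in the frame of large0 between 0.044 and 0.052 m) and (z of large3 in the frame of large0 between 0.012 and 0.02 m or z of large3 in the frame of large0 between 0.028 and 0.036 m or z of large3 in the frame of large0 between 0.044 and 0.052 m) and horizontal distance between each of small1, small2, small3 and small0 below 0.006 m and (z of small1 in the frame of small0 between 0.011 and 0.019 m or z of small1 in the frame of small0 between 0.026 and 0.034 m or z of small1 in the frame of small0 between 0.041 and 0.049 m) and (z of small2 in the frame of small0 between 0.011 and 0.019 m or z of small2 in the frame of small0 between 0.026 and 0.034 m or z of small2 in the frame of small0 between 0.041 and 0.049 m) and (z of small3 in the frame of small0 between 0.011 and 0.019 m or z of small3 in the frame of small0 between 0.026 and 0.034 m or z of small3 in the frame of small0 between 0.041 and 0.049 m) and z of large0 in the frame of tray_floor between -0.006 and 0.006 m and x of large0 in the frame of tray_floor between -0.1 and 0.1 m and y of large0 in the frame of tray_floor between -0.13 and 0.13 m and z of small0 in the frame of tray_floor between -0.006 and 0.006 m and x of small0 in the frame of tray_floor between -0.1 and 0.1 m and y of small0 in the frame of tray_floor between -0.13 and 0.13 m and value of joint tray above 0.16 m), for 0.3 s.
At the end, for the whole second after the job is handed in: tray shut within 12 mm; bottom bowls upright on its floor; every other bowl nested on its own size: within 6 mm of the bottom one's axis, upright within 4 degrees, one to three steps (16 or 15 mm, within 4 mm) above it; all at rest and released (horizontal distance between each of large1, large2, large3 and large0 below 0.006 m and angle between each of large1, large2, large3, small1, small2, small3, large0, small0's own z axis and vertical below 0.07 rad and (z of large1 in the frame of large0 between 0.012 and 0.02 m or z of large1 in the frame of large0 between 0.028 and 0.036 m or z of large1 in the frame of large0 between 0.044 and 0.052 m) and (z of large2 in the frame of large0 between 0.012 and 0.02 m or z of large2 in the frame of large0 between 0.028 and 0.036 m or z of large2 in the frame of large0 between 0.044 and 0.052 m) and (z of large3 in the frame of large0 between 0.012 and 0.02 m or z of large3 in the frame of large0 between 0.028 and 0.036 m or z of large3 in the frame of large0 between 0.044 and 0.052 m) and horizontal distance between each of small1, small2, small3 and small0 below 0.006 m and (z of small1 in the frame of small0 between 0.011 and 0.019 m or z of small1 in the frame of small0 between 0.026 and 0.034 m or z of small1 in the frame of small0 between 0.041 and 0.049 m) and (z of small2 in the frame of small0 between 0.011 and 0.019 m or z of small2 in the frame of small0 between 0.026 and 0.034 m or z of small2 in the frame of small0 between 0.041 and 0.049 m) and (z of small3 in the frame of small0 between 0.011 and 0.019 m or z of small3 in the frame of small0 between 0.026 and 0.034 m or z of small3 in the frame of small0 between 0.041 and 0.049 m) and z of large0 in the frame of tray_floor between -0.006 and 0.006 m and x of large0 in the frame of tray_floor between -0.1 and 0.1 m and y of large0 in the frame of tray_floor between -0.13 and 0.13 m and z of small0 in the frame of tray_floor between -0.006 and 0.006 m and x of small0 in the frame of tray_floor between -0.1 and 0.1 m and y of small0 in the frame of tray_floor between -0.13 and 0.13 m and linear speed of each of large0, small0, large1, large2, large3, small1, small2, small3 below 0.02 m/s and value of joint tray below 0.012 m); the robot touches nothing.
It fails at once if a bowl is squeezed too hard (over 80 N from the two fingers together) (contact force between the fingers and large0 above 80 N or contact force between the fingers and small0 above 80 N or contact force between the fingers and large1 above 80 N or contact force between the fingers and large2 above 80 N or contact force between the fingers and large3 above 80 N or contact force between the fingers and small1 above 80 N or contact force between the fingers and small2 above 80 N or contact force between the fingers and small3 above 80 N).
It fails at once if a bowl in or by the hand is knocked, pressed or dropped hard against another or against the tray (over 40 N) ((distance between large0 and the grasp point below 0.12 m and (contact force between large0 and small0 above 40 N or contact force between large0 and large1 above 40 N or contact force between large0 and large2 above 40 N or contact force between large0 and large3 above 40 N or contact force between large0 and small1 above 40 N or contact force between large0 and small2 above 40 N or contact force between large0 and small3 above 40 N or contact force between large0 and rack above 40 N)) or (distance between small0 and the grasp point below 0.12 m and (contact force between small0 and large0 above 40 N or contact force between small0 and large1 above 40 N or contact force between small0 and large2 above 40 N or contact force between small0 and large3 above 40 N or contact force between small0 and small1 above 40 N or contact force between small0 and small2 above 40 N or contact force between small0 and small3 above 40 N or contact force between small0 and rack above 40 N)) or (distance between large1 and the grasp point below 0.12 m and (contact force between large1 and large0 above 40 N or contact force between large1 and small0 above 40 N or contact force between large1 and large2 above 40 N or contact force between large1 and large3 above 40 N or contact force between large1 and small1 above 40 N or contact force between large1 and small2 above 40 N or contact force between large1 and small3 above 40 N or contact force between large1 and rack above 40 N)) or (distance between large2 and the grasp point below 0.12 m and (contact force between large2 and large0 above 40 N or contact force between large2 and small0 above 40 N or contact force between large2 and large1 above 40 N or contact force between large2 and large3 above 40 N or contact force between large2 and small1 above 40 N or contact force between large2 and small2 above 40 N or contact force between large2 and small3 above 40 N or contact force between large2 and rack above 40 N)) or (distance between large3 and the grasp point below 0.12 m and (contact force between large3 and large0 above 40 N or contact force between large3 and small0 above 40 N or contact force between large3 and large1 above 40 N or contact force between large3 and large2 above 40 N or contact force between large3 and small1 above 40 N or contact force between large3 and small2 above 40 N or contact force between large3 and small3 above 40 N or contact force between large3 and rack above 40 N)) or (distance between small1 and the grasp point below 0.12 m and (contact force between small1 and large0 above 40 N or contact force between small1 and small0 above 40 N or contact force between small1 and large1 above 40 N or contact force between small1 and large2 above 40 N or contact force between small1 and large3 above 40 N or contact force between small1 and small2 above 40 N or contact force between small1 and small3 above 40 N or contact force between small1 and rack above 40 N)) or (distance between small2 and the grasp point below 0.12 m and (contact force between small2 and large0 above 40 N or contact force between small2 and small0 above 40 N or contact force between small2 and large1 above 40 N or contact force between small2 and large2 above 40 N or contact force between small2 and large3 above 40 N or contact force between small2 and small1 above 40 N or contact force between small2 and small3 above 40 N or contact force between small2 and rack above 40 N)) or (distance between small3 and the grasp point below 0.12 m and (contact force between small3 and large0 above 40 N or contact force between small3 and small0 above 40 N or contact force between small3 and large1 above 40 N or contact force between small3 and large2 above 40 N or contact force between small3 and large3 above 40 N or contact force between small3 and small1 above 40 N or contact force between small3 and small2 above 40 N or contact force between small3 and rack above 40 N))).
It fails at once if the tray is yanked or slammed (faster than 0.35 m/s) (velocity of joint tray above 0.35 m/s or velocity of joint tray below -0.35 m/s).
It fails at once if a jar or bottle is moved by more than 30 mm (distance of any of pickle_jar, relish_jar, bean_jar, beet_jar, sauce_bottle, spice_jar from where it was at the start of the episode above 0.03 m).
Of large1, large2, large3, small1, small2, small3 only 4 to 6 are there at a start; the rules pass over those that are not, and their reading is None.
At some moment in a run one of large1, large2, large3, small1, small2, small3 may be knocked a few centimetres aside while the robot is not near it.
It also fails if it takes over 210 s, if anything falls off the work surface, if the arm or the gripper's body presses on something with over 40 N, if the wrist force passes 120 N, or if a joint passes its speed limit or range.

## Working session

There is one attempt and no reset: what is moved stays moved. The work goes in short steps, Python scripts to look and compute and a tool call to move; the robot and the scene stay as the last step left them, time stands still between calls to the robot, and variables do not carry over. Pictures are saved under pics/ and viewed, and the job is handed in when it is done.

Besides the shell and the picture viewer there is one more tool, called after ">>>" by a JSON object that holds its "name" and its "arguments". carry_out: Moves the arm, as the interface text tells. Its arguments: {"type":"object","properties":{"rows":{"type":"string"},"newtons":{"type":"number"}},"required":["rows"]}

```bash
ls; mkdir -p pics; python3 - <<'E'
from rig import r
import cv2
print(r.sense())
for n in("scene","top","wrist"):
    print(n,r.get_calibration(n))
    cv2.imwrite(f"pics/{n}0.png",r.grab_frame(n))
E
```

```text
pics
{'clock': 0.0, 'qpos': array([ 1.30957366e+00,  3.53693601e-01,  1.63414730e+00, -7.10736649e-06,
        1.15521441e+00, -2.39886523e-03]), 'qvel': array([-1.00918483e-03,  5.07826621e-04, -1.10460325e-03, -1.29596091e-03,
       -1.05375592e-03,  3.26840995e-05]), 'joint_efforts': array([-2.64958098e-04, -6.05287957e+01, -3.42044699e+01, -8.42137752e-05,
        9.83874605e-03,  4.76036575e-06]), 'eef_pos': array([159.84742731, 603.73785718, 252.52764843]), 'tcp_rot': array([-3.14012999e+00,  2.98946597e-06,  2.88277173e+00]), 'contact_force': array([0.33567138, 0.50654402, 0.53315703]), 'wrist_torque': array([-0.05478801,  0.03714312, -0.02448776]), 'opening': 1.0021470793661433}
scene {'intrinsics': array([[434.79482273,   0.        , 284.73548818],
       [  0.        , 434.79482273, 208.28663946],
       [  0.        ,   0.        ,   1.        ]]), 'position': array([622.7663266 , 678.74840996, 988.82037529]), 'rotation': array([ 6.54679145e-01, -2.51125096e-03,  3.06729858e+00])}
top {'intrinsics': array([[402.02830264,   0.        , 280.6556446 ],
       [  0.        , 402.02830264, 207.75542731],
       [  0.        ,   0.        ,   1.        ]]), 'position': array([ 442.99839849,   -4.07876191, 1161.31023403]), 'rotation': array([ 0.12183031, -0.00626178, -1.5532935 ])}
wrist {'intrinsics': array([[325.1922621 ,   0.        , 281.17987682],
       [  0.        , 325.1922621 , 206.89403842],
       [  0.        ,   0.        ,   1.        ]]), 'position': array([ 91.35163112, 623.0084497 , 372.73581671]), 'rotation': array([-2.84222881e-01,  8.35327072e-04,  1.31152222e+00])}
```

View pics/scene0.png

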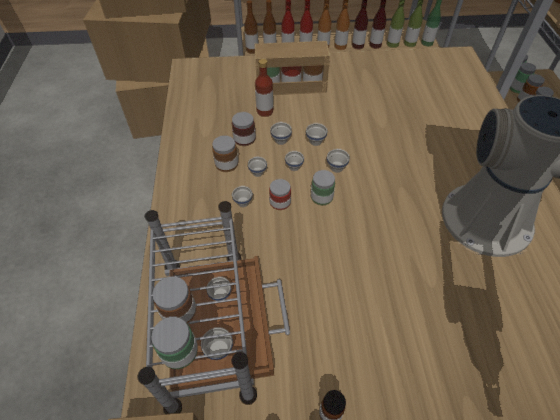

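View pics/top0.png

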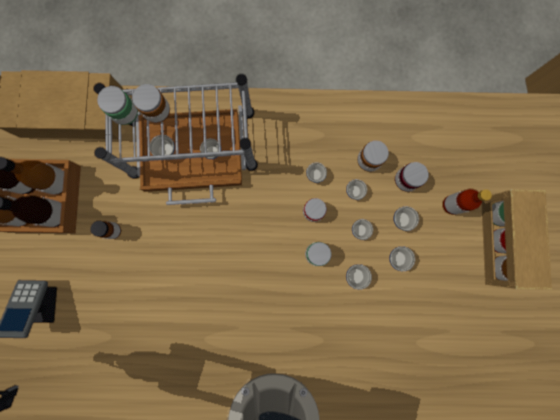

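View pics/wrist0.png

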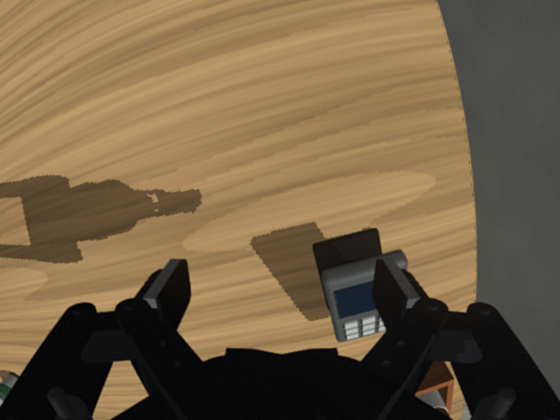

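The scene view shows six bowls on the counter: three large ones near (281,133), (316,134) and (338,160), and three small ones near (257,166), (294,160) and (242,196). The rack is at lower left. In the top view the handle is at about (191,203).

```bash
cat > h.py <<'E'
import numpy as np, cv2
from rig import r
from scipy.spatial.transform import Rotation as Ro
def R(e): return Ro.from_euler('xyz',e).as_matrix()
class Cam:
    def __init__(s,n):
        s.n=n; c=r.get_calibration(n); s.K=c['intrinsics']; s.p=np.array(c['position']); s.R=R(c['rotation']); s.f=s.K[0,0]; s.c=s.K[:2,2]
    def px(s,X):
        X=np.atleast_2d(np.asarray(X,float)); q=(X-s.p)@s.R; q=q*[1,-1,-1]
        if s.n=='wrist':
            rho=np.hypot(q[:,0],q[:,1]); th=np.arctan2(rho,q[:,2]); k=s.f*th/np.maximum(rho,1e-9)
            return q[:,:2]*k[:,None]+s.c
        return q[:,:2]/q[:,2:]*s.f+s.c
    def ray(s,uv):
        uv=np.atleast_2d(np.asarray(uv,float)); d=uv-s.c
        if s.n=='wrist':
            rr=np.hypot(d[:,0],d[:,1]); th=rr/s.f; q=np.c_[d*(np.sin(th)/np.maximum(rr,1e-9))[:,None],np.cos(th)]
        else: q=np.c_[d/s.f,np.ones(len(d))]
        return (q*[1,-1,-1])@s.R.T
    def onz(s,uv,z):
        d=s.ray(uv); return s.p+d*((z-s.p[2])/d[:,2:])
def grab(n):
    c=Cam(n); return c,r.grab_frame(n)
def save(name,im,box=None,k=1):
    if box: im=im[box[1]:box[3],box[0]:box[2]]
    cv2.imwrite('pics/'+name,cv2.resize(im,None,fx=k,fy=k,interpolation=cv2.INTER_CUBIC))
E
python3 - <<'E'
from h import *
im=cv2.imread('pics/top0.png'); save('tc1.png',im,(290,130,450,300),4); save('tc2.png',im,(90,60,270,220),4)
c=Cam('top')
for n,p,z in [('handle ends',(168,203),46),('',(214,202),46),('Lb',(406,219),50),('Lb',(402,259),50),('Lb',(359,276),50),('s',(316,174),44),('s',(357,190),44),('s',(363,230),44),('trL',(161,148),65),('trS',(210,149),65)]: print(n,c.onz(p,z).round())
E
```

```text
handle ends [[587. 306.  46.]]
 [[592. 178.  46.]]
Lb [[ 554. -358.   50.]]
Lb [[ 443. -344.   50.]]
Lb [[ 395. -226.   50.]]
s [[ 678. -107.   44.]]
s [[ 634. -223.   44.]]
s [[ 522. -239.   44.]]
trL [[739. 328.  65.]]
trS [[739. 192.  65.]]
```

View pics/tc1.png

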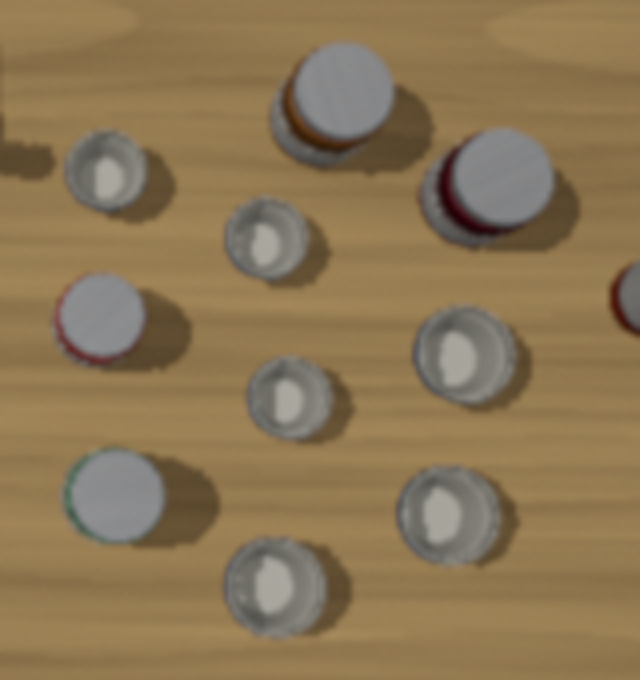

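View pics/tc2.png

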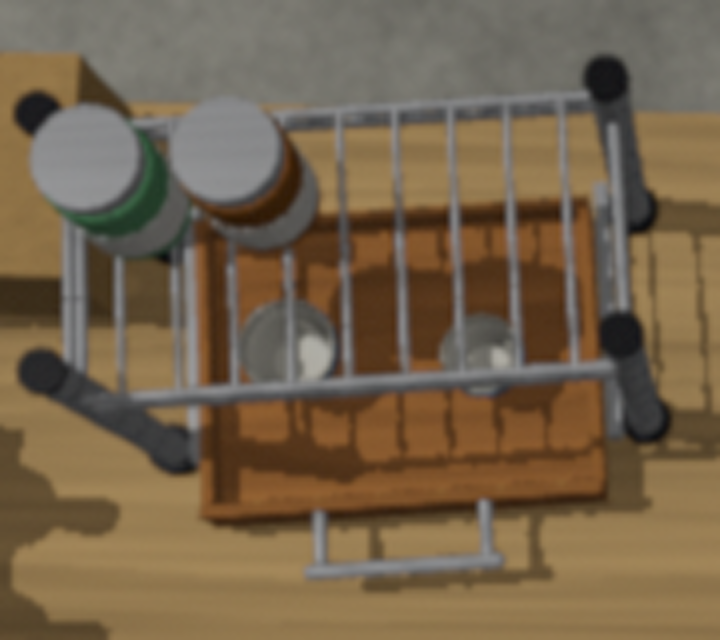

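```bash
cat >> h.py <<'E'
def go(x,y,z,yaw):
    s=r.sense(); p=s['eef_pos']; cy=s['tcp_rot'][2]
    d=(yaw-cy+np.pi/2)%np.pi-np.pi/2   # half-turn symmetric
    # tool yaw decreases world yaw sign: tool z down
    yf=cy+d
    D=np.array([x,y,z])-p
    tx=np.array([np.cos(yf),np.sin(yf)]); ty=np.array([np.sin(yf),-np.cos(yf)])
    print('turn units %.2f'%(-np.degrees(d)/8),'(after turn) units x %.3f y %.3f z %.3f'%(D[:2]@tx/30,D[:2]@ty/30,-D[2]/30),'q1 %.2f q6 %.2f'%(s['qpos'][0],s['qpos'][5]),'yawf %.3f'%yf)
E
python3 - <<'E'
from h import *
c=Cam('top'); a,b=c.onz([(166.75,203.25),(215.5,200)],46); print(a,b,(a+b)/2,np.arctan2(-(a-b)[0],(a-b)[1]))
m=(a+b)/2; go(m[0],m[1],150,1.63)
E
```

```text
[586.52294016 309.73535833  46.        ] [598.18995423 174.03727362  46.        ] [592.3564472  241.88631598  46.        ] 0.08576681641396017
turn units 8.97 (after turn) units x -12.898 y 13.678 z 3.424 q1 1.31 q6 -0.00 yawf 1.630
```

>>> {"name": "carry_out", "arguments": {"rows": "1 0 0 0 1;1 0 0 0 1;1 0 0 0 1;1 0 0 0 1;1 0 0 0 1;1 0 0 0 1;1 0 0 0 1;1 0 0 0 1;1 0 0 0 0.8"}}

```text
clock: 1.27
eef_pos: [159.9, 604.0, 253.0]
tcp_rot: [-3.141, 0.001, 1.65]
contact_force: [-0.1, -0.5, -0.8]
opening: 1.003
```

```bash
python3 - <<'E'
from h import *
go(592,242,150,1.656)
E
```

```text
turn units -0.04 (after turn) units x -13.249 y 13.324 z 3.432 q1 1.31 q6 1.23 yawf 1.656
```

>>> {"name": "carry_out", "arguments": {"rows": "0.7 -0.95 0.95 0 0;0.7 -0.95 0.95 0 0;0.7 -0.95 0.95 0 0;0.7 -0.95 0.95 0 0;0.7 -0.95 0.95 0 0;0.6 -0.95 0.95 0 0;0.6 -0.95 0.95 0 0;0.6 -0.95 0.95 0.5 0;0.5 -0.95 0.95 0.5 0;0.5 -0.95 0.95 0.5 0;0.5 -0.95 0.95 0.5 0;0.5 -0.95 0.95 0.4 0"}}

```text
clock: 2.78
eef_pos: [529.9, 290.7, 180.4]
tcp_rot: [-3.141, 0.0, 1.654]
contact_force: [-0.8, 0.3, 0.5]
opening: 0.499
```

>>> {"name": "carry_out", "arguments": {"rows": "0.5 -0.9 0.95 0.5 0;0.5 -0.9 0.95 0.5 0;0.5 0 0 0 0"}}

```text
clock: 3.15
eef_pos: [591.4, 240.7, 149.7]
tcp_rot: [-3.14, 0.001, 1.651]
contact_force: [0.5, 0.2, -0.0]
opening: 0.501
```

```bash
python3 - <<'E'
from h import *
c,im=grab('wrist'); s=r.sense(); print(s['eef_pos'],s['tcp_rot'],s['opening']); save('w1.png',im)
R0=R(s['tcp_rot'])
print(R0.T@(c.p-s['eef_pos']))
go(592,242,150,1.656); print(c.px([592,242,46]))
E
```

```text
[590.58105261 241.74374899 150.30372032] [-3.13983338e+00  4.50323610e-04  1.65208177e+00] 0.5010936474982842
[  71.11625133    1.39400546 -119.43912092]
turn units -0.03 (after turn) units x 0.004 y 0.048 z 0.010 q1 0.39 q6 0.30 yawf 1.656
[[281.72194432 214.13396558]]
```

View pics/w1.png

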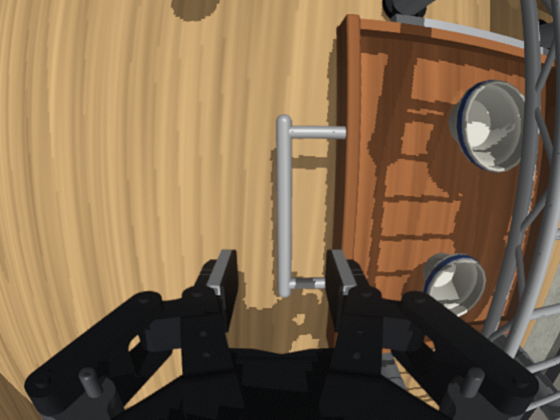

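```bash
python3 - <<'E'
from h import *
c=Cam('wrist')
a,b=c.onz([(284.5,117),(283,295)],46); m=(a+b)/2; print(a,b,m,np.linalg.norm(a-b),np.arctan2(-(a-b)[0],(a-b)[1]))
go(m[0],m[1],49,1.656)
E
```

```text
[587.42816268 312.09493793  46.        ] [597.72469165 175.02042623  46.        ] [592.57642716 243.55768208  46.        ] 137.4606862581217 0.07497548766079265
turn units -0.03 (after turn) units x 0.055 y 0.071 z 3.377 q1 0.39 q6 0.30 yawf 1.656
```

>>> {"name": "carry_out", "arguments": {"rows": "0.4 0.05 0.07 0.4 0;0.4 0 0 0.6 0;0.4 0 0 0.6 0;0.4 0 0 0.6 0;0.4 0 0 0.5 0;0.4 0 0 0.4 0;0.4 0 0 0.25 0;0 0 0 0 0;0 0 0 0 0;0 0 0 0 0;0 0 0 0 0", "newtons": 40}}

```text
clock: 4.58
eef_pos: [592.7, 244.4, 50.9]
tcp_rot: [3.141, -0.0, 1.654]
contact_force: [2.0, -0.6, -5.5]
opening: 0.111
```

>>> {"name": "carry_out", "arguments": {"rows": "0 0 -0.1 0 0;0 0 -0.2 0 0;0 0 -0.3 0 0;0 0 -0.3 0 0;0 0 -0.3 0 0;0 0 -0.3 0 0;0 0 -0.3 0 0;0 0 -0.3 0 0;0 0 -0.3 0 0;0 0 -0.3 0 0;0 0 -0.3 0 0;0 0 -0.3 0 0"}}

```text
clock: 6.08
eef_pos: [493.2, 235.9, 50.8]
tcp_rot: [-3.141, 0.0, 1.654]
contact_force: [2.1, -4.3, -3.4]
opening: 0.113
```

>>> {"name": "carry_out", "arguments": {"rows": "0 0 -0.3 0 0;0 0 -0.3 0 0;0 0 -0.3 0 0;0 0 -0.3 0 0;0 0 -0.3 0 0;0 0 -0.3 0 0;0 0 -0.3 0 0;0 0 -0.3 0 0;0 0 -0.2 0 0;0 0 -0.1 0 0;0 0 0 0 0"}}

```text
clock: 7.45
eef_pos: [411.8, 228.9, 50.8]
tcp_rot: [-3.14, 0.001, 1.654]
contact_force: [-2.3, -4.7, 1.1]
opening: 0.111
```

>>> {"name": "carry_out", "arguments": {"rows": "0 0 -0.1 0 0;0 0 -0.07 0 0;0 0 0 0 0"}}

```text
clock: 7.82
eef_pos: [409.7, 228.8, 50.9]
tcp_rot: [3.138, 0.0, 1.655]
contact_force: [12.7, -10.5, -11.7]
opening: 0.11
```

>>> {"name": "carry_out", "arguments": {"rows": "0 0 0.08 0 0;0.4 0 0 0 0;0.4 0 0 0 0;0.4 0 0 -0.5 0;0.4 0 0 -1 0;0.6 0 0 -1 0;1 0 0 -1 0;1 0 0 -1 0;1 0 0 -1 0;1 0 0 -0.5 0;1 0 0 0 0"}}

```text
clock: 9.2
eef_pos: [410.8, 229.5, 231.9]
tcp_rot: [3.139, -0.001, 1.654]
contact_force: [1.2, -0.7, -1.1]
opening: 0.998
```

```bash
python3 - <<'E'
from h import *
c,im=grab('wrist'); s=r.sense(); print(s['eef_pos'],s['tcp_rot'],s['opening']); save('w2.png',im)
c,im=grab('top'); cv2.imwrite('pics/t2.png',im);save('t2c.png',im,(80,100,460,320),2)
E
```

```text
[410.28387319 229.23418423 230.80447721] [ 3.14111160e+00 -2.70442837e-04  1.65416666e+00] 1.0001648307903972
```

View pics/w2.png

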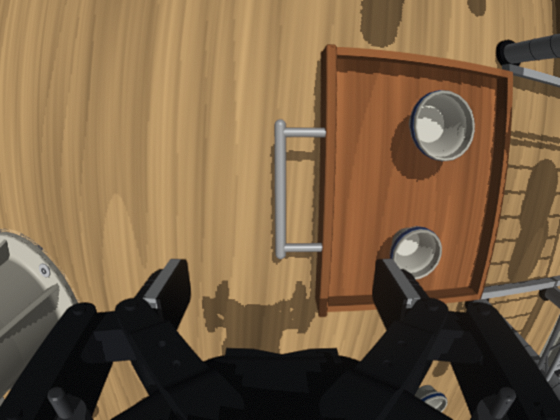

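View pics/t2c.png

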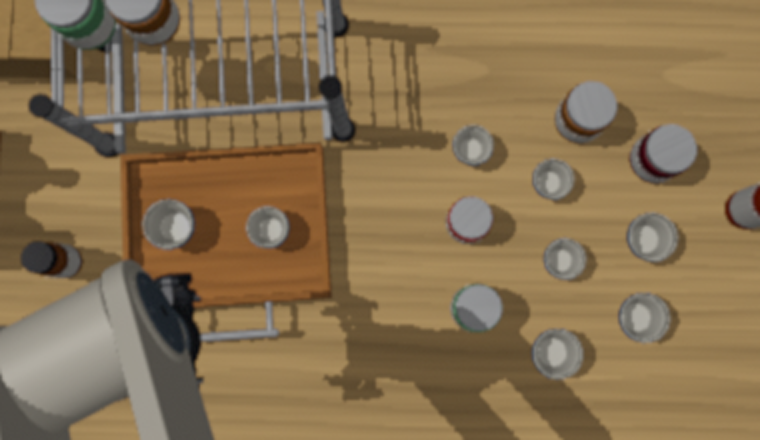

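```bash
cat >> h.py <<'E'
from scipy.optimize import least_squares
def bowlmask(im):
    hsv=cv2.cvtColor(im,cv2.COLOR_BGR2HSV).astype(int); H,S,V=hsv[...,0],hsv[...,1],hsv[...,2]
    m=((S<75)|((H>90)&(H<140)))&(V>55)
    return m.astype(np.uint8)*255
def fit(c,im,guess,kind,z0=0,dbg=None):
    """rim outer circle centre; guess xy; z0 foot height"""
    rad,h=(34,50) if kind=='L' else (28.5,44)
    z=z0+h; m=bowlmask(im); g=np.array(guess[:2],float)
    k=4; mm=cv2.resize(cv2.GaussianBlur(m,(3,3),0.8),None,fx=k,fy=k,interpolation=cv2.INTER_LINEAR); mm=(mm>127).astype(np.uint8)
    nl,lab,st,cen=cv2.connectedComponentsWithStats(mm)
    uv=c.px([g[0],g[1],z])[0]*k
    yy,xx=np.ogrid[:mm.shape[0],:mm.shape[1]]
    best=None
    for i in range(1,nl):
        if st[i,4]<60*k*k: continue
        d=np.hypot(*(cen[i]-uv))
        if best is None or d<best[0]: best=(d,i)
    i=best[1]; cs,_=cv2.findContours((lab==i).astype(np.uint8),cv2.RETR_EXTERNAL,cv2.CHAIN_APPROX_NONE)
    ct=max(cs,key=cv2.contourArea)[:,0,:]
    P=c.onz((ct+0.5)/k-0.5,z)[:,:2]
    x=P.mean(0)
    for it in range(6):
        aw=x-c.p[:2]; n=np.linalg.norm(aw); tilt=n/(c.p[2]-z)
        sel=np.ones(len(P),bool)
        sel=((P-x)@(aw/n))>-0.1*rad if tilt>0.05 else sel
        sel&=np.abs(np.hypot(*(P-x).T)-rad)<(12 if it<2 else 5)
        Q=P[sel]
        s=least_squares(lambda q:np.hypot(*(Q-q).T)-rad,x,loss='soft_l1',f_scale=1.0); x=s.x
    res=np.hypot(*(Q-x).T)-rad
    # free radius fit for info
    s2=least_squares(lambda q:np.hypot(*(Q-q[:2]).T)-q[2],[*x,rad],loss='soft_l1')
    print(kind,'fit',x.round(1),'n',len(Q),'rms %.2f'%res.std(),'mean %.2f'%res.mean(),'free r %.1f c'%s2.x[2],s2.x[:2].round(1),'pix',(cen[i]/k).round(),'area',st[i,4]/k/k)
    if dbg is not None:
        t=np.linspace(0,2*np.pi,60); 
        for u in c.px(np.c_[x[0]+rad*np.cos(t),x[1]+rad*np.sin(t),0*t+z]): cv2.circle(dbg,tuple(np.round(u).astype(int)),0,(0,0,255),-1)
    return x
E
python3 - <<'E'
from h import *
c=Cam('wrist'); im=cv2.imread('pics/w2.png'); d=im.copy()
for k,u,z in(('L',(442,128),20),('S',(415,253),20)):
    g=c.onz(u,z+45)[0]; print(g); fit(c,im,g,k,z,d)
save('d2.png',d,(300,60,520,320),3)
c=Cam('top'); im=cv2.imread('pics/t2.png'); d=im.copy()
for k,u,z in(('L',(165,212),20),('S',(214,213),20),('L',(406,219),0),('L',(402,259),0),('L',(359,276),0),('S',(316,174),0),('S',(357,190),0),('S',(363,230),0)):
    g=c.onz(u,z+45)[0]; fit(c,im,g,k,z,d)
save('d3.png',d,(120,140,440,300),2.5)
E
```

```text
[555.93589767 307.75712582  65.        ]
L fit [555.8 310.5] n 405 rms 0.44 mean -0.21 free r 33.1 c [556.9 310.6] pix [443. 126.] area 3487.625
[551.3224578  180.32720359  65.        ]
S fit [555. 178.] n 292 rms 1.63 mean -0.23 free r 27.4 c [556.2 177.5] pix [414. 258.] area 2536.6875
L fit [560.3 310.4] n 152 rms 0.60 mean -0.12 free r 33.5 c [560.5 311. ] pix [164. 212.] area 509.3125
S fit [559.2 176.1] n 126 rms 0.48 mean -0.04 free r 28.4 c [559.3 176.2] pix [214. 214.] area 355.3125
L fit [ 556.9 -359. ] n 150 rms 0.64 mean 0.10 free r 34.4 c [ 556.8 -358.5] pix [406. 219.] area 508.25
L fit [ 445.3 -345.7] n 154 rms 0.57 mean -0.02 free r 33.9 c [ 445.3 -345.9] pix [402. 259.] area 525.875
L fit [ 393.8 -225.7] n 155 rms 0.54 mean 0.13 free r 34.5 c [ 393.9 -225.1] pix [359. 277.] area 534.0
S fit [ 684.2 -108. ] n 123 rms 0.61 mean 0.23 free r 29.5 c [ 683.1 -107.6] pix [317. 173.] area 341.25
S fit [ 637.2 -221.8] n 126 rms 0.65 mean 0.19 free r 29.3 c [ 636.6 -221.1] pix [357. 190.] area 347.25
S fit [ 524.7 -237.6] n 127 rms 0.60 mean 0.19 free r 29.3 c [ 524.3 -236.6] pix [362. 229.] area 356.3125
```

View pics/d2.png

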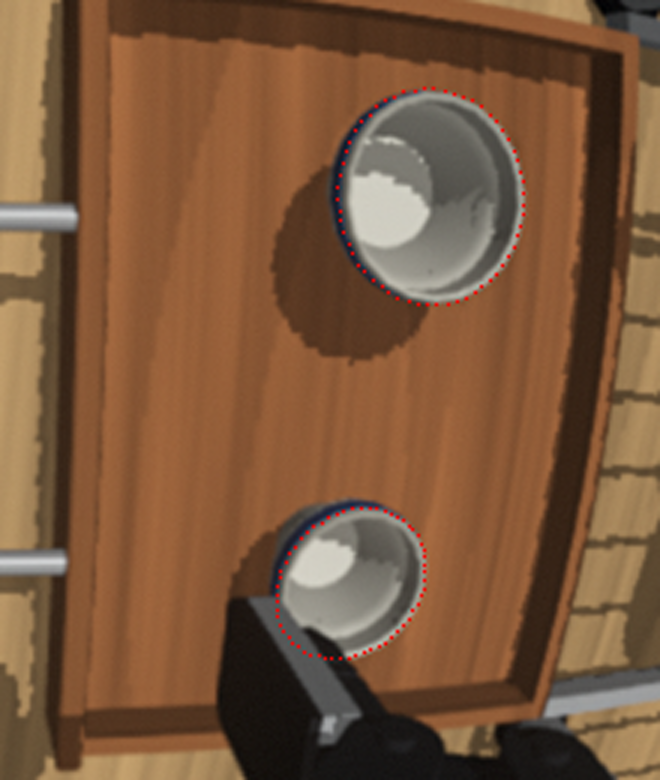

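View pics/d3.png

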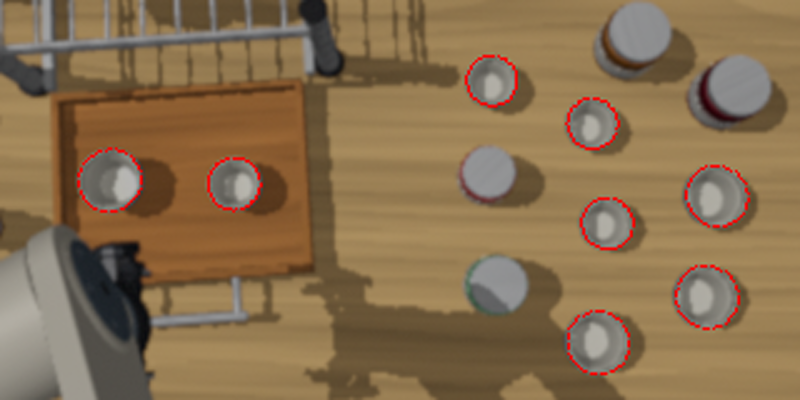

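```bash
python3 - <<'E'
from h import *
c=Cam('top')
print('pickle',c.onz((318.5,254),85),'relish',c.onz((315,209.5),70))
go(558,310,195,1.654)
E
```

```text
pickle [[ 452.7458093  -111.38312408   85.        ]] relish [[ 573.62643204 -102.56994439   70.        ]]
turn units 0.00 (after turn) units x 2.280 y 5.143 z 1.170 q1 0.51 q6 0.42 yawf 1.654
```

>>> {"name": "carry_out", "arguments": {"rows": "1 0.38 0.86 0 0;1 0.38 0.86 0 0;1 0.38 0.86 0 0;1 0.38 0.86 0.4 0;1 0.38 0.86 0.4 0;1 0.38 0.86 0.37 0;1 0 0 0 0;1 0 0 0 0"}}

```text
clock: 10.3
eef_pos: [557.9, 309.7, 194.5]
tcp_rot: [-3.139, 0.001, 1.654]
contact_force: [-0.4, -0.2, -0.4]
opening: 0.998
```

```bash
cat >> h.py <<'E'
def look(name,kind,guess,z0,view=True):
    s0=r.sense(); c,im=grab('wrist'); s=r.sense(); p=(s0['eef_pos']+s['eef_pos'])/2
    d=im.copy(); x=fit(c,im,guess,kind,z0,d)
    print('tcp',p.round(2),s['tcp_rot'].round(4),'measured-tcp',(x-p[:2]).round(2),'open %.3f'%s['opening'])
    save(name,d,(140,60,420,330),2)
    return x
E
python3 - <<'E'
from h import *
x=look('l0.png','L',(558,310),20)
go(557,177,189,1.654)
E
```

```text
L fit [560.4 312.7] n 513 rms 0.40 mean -0.21 free r 33.2 c [560.5 311.7] pix [285. 203.] area 5647.3125
tcp [557.95 309.69 194.82] [-3.1400e+00  7.0000e-04  1.6541e+00] measured-tcp [2.42 2.99] open 0.999
turn units 0.00 (after turn) units x -4.406 y -0.400 z 0.204 q1 0.50 q6 0.42 yawf 1.654
```

View pics/l0.png

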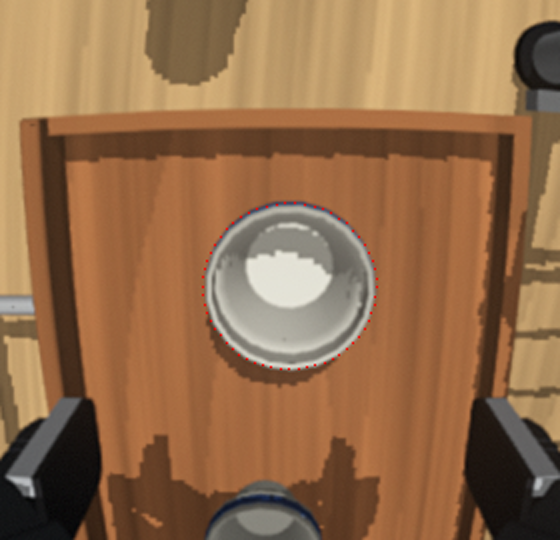

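>>> {"name": "carry_out", "arguments": {"rows": "1 -0.7 -0.06 0 0;1 -0.75 -0.07 0 0;1 -0.75 -0.07 0 0;1 -0.75 -0.07 0 0;1 -0.75 -0.07 0 0;1 -0.7 -0.06 0.2 0;1 0 0 0 0;1 0 0 0 0"}}

```text
clock: 11.35
eef_pos: [558.1, 177.7, 189.6]
tcp_rot: [-3.142, -0.0, 1.654]
contact_force: [-0.5, -0.0, -1.1]
opening: 1.0
```

```bash
python3 - <<'E'
from h import *
x=look('s0.png','S',(557,177),20)
c,im=grab('top'); d=im.copy()
for k,g in (('L',(556.9,-359)),('L',(445.3,-345.7)),('L',(393.8,-225.7)),('S',(684,-108)),('S',(637,-222)),('S',(524.7,-237.6))): fit(c,im,g,k,0,d)
go(394,-226,175,1.654)
E
```

```text
S fit [559.1 177.6] n 428 rms 0.30 mean -0.14 free r 28.0 c [559.1 176.9] pix [282. 206.] area 3999.125
tcp [558.15 177.9  189.6 ] [ 3.1415e+00 -2.0000e-04  1.6542e+00] measured-tcp [ 0.92 -0.31] open 1.000
L fit [ 556.9 -359. ] n 150 rms 0.64 mean 0.10 free r 34.4 c [ 556.8 -358.5] pix [406. 219.] area 508.25
L fit [ 445.4 -345.7] n 153 rms 0.50 mean -0.05 free r 33.8 c [ 445.4 -345.9] pix [402. 259.] area 523.9375
L fit [ 394.  -223.7] n 154 rms 0.57 mean 0.10 free r 34.4 c [ 394.2 -223.2] pix [358. 277.] area 506.375
S fit [ 684.3 -108. ] n 123 rms 0.63 mean 0.26 free r 29.6 c [ 683.  -107.5] pix [317. 173.] area 343.25
S fit [ 637.2 -221.8] n 126 rms 0.65 mean 0.19 free r 29.3 c [ 636.6 -221.1] pix [357. 190.] area 347.25
S fit [ 524.6 -237.6] n 126 rms 0.59 mean 0.18 free r 29.3 c [ 524.3 -236.7] pix [362. 229.] area 359.375
turn units 0.00 (after turn) units x -12.974 y -6.573 z 0.489 q1 0.31 q6 0.22 yawf 1.654
```

>>> {"name": "carry_out", "arguments": {"rows": "1 -0.7 -0.35 0 0;1 -1 -0.5 0 0;1 -1 -0.5 0 0;1 -1 -0.5 0 0;1 -1 -0.5 0 0;1 -1 -0.5 0 0;1 -1 -0.5 0 0;1 -1 -0.5 0 0;1 -1 -0.5 0 0;1 -1 -0.5 0 0;1 -1 -0.5 0 0"}}

```text
clock: 12.82
eef_pos: [423.5, -156.6, 189.7]
tcp_rot: [-3.141, 0.0, 1.655]
contact_force: [0.9, 0.1, -0.0]
opening: 0.997
```

>>> {"name": "carry_out", "arguments": {"rows": "1 -1 -0.5 0 0;1 -0.9 -0.5 0.2 0;1 -0.37 -0.2 0.29 0;1 0 0 0 0;1 0 0 0 0"}}

```text
clock: 13.45
eef_pos: [394.7, -225.7, 175.0]
tcp_rot: [-3.141, -0.0, 1.654]
contact_force: [0.1, -0.0, -0.3]
opening: 1.002
```

```bash
python3 - <<'E'
from h import *
x=look('a1.png','L',(394,-224),0)
go(*x,56,1.654)
E
```

```text
L fit [ 393.5 -223.7] n 510 rms 0.42 mean -0.22 free r 33.2 c [ 393.5 -224.8] pix [280. 204.] area 5637.25
tcp [ 394.76 -225.72  175.03] [ 3.1415e+00 -1.0000e-04  1.6548e+00] measured-tcp [-1.31  2.02] open 1.001
turn units 0.01 (after turn) units x 0.071 y -0.041 z 3.970 q1 -0.52 q6 -0.61 yawf 1.654
```

View pics/a1.png

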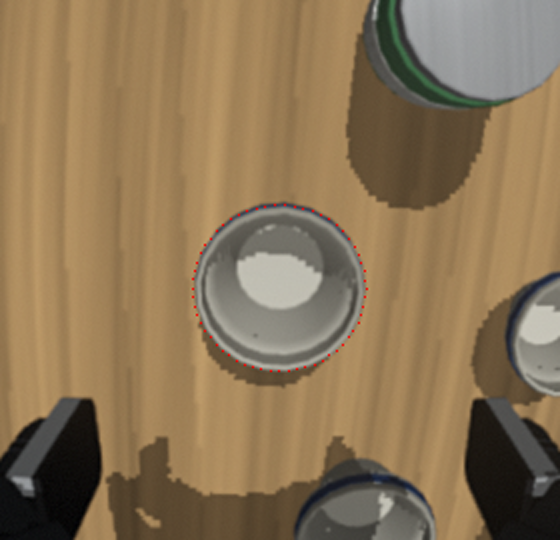

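```bash
python3 - <<'E'
from h import *
c=Cam('wrist'); s=r.sense(); T=R(s['tcp_rot'])
for uv in((186,260),(376,260),(157,302),(404,302)):
    d=(c.ray(uv)@T)[0]; o=T.T@(c.p-s['eef_pos'])
    y=42.5*np.sign(d[1]); k=(y-o[1])/d[1]; print(uv,(o+k*d).round(1))
E
```

```text
(186, 260) [  9.5 -42.5   8.8]
(376, 260) [10.7 42.5  6.4]
(157, 302) [ 11.5 -42.5 -29.7]
(404, 302) [ 12.2  42.5 -30.7]
```

>>> {"name": "carry_out", "arguments": {"rows": "1 0.03 -0.04 0.5 0;1 0 0 0.8 0;1 0 0 0.8 0;1 0 0 0.8 0;1 0 0 0.6 0;1 0 0 0.4 0;1 0 0 0.3 0;0.75 0 0 0 0;0.7 0 0 0 0;0.7 0 0 0 0;0.7 0 0 0 0", "newtons": 22}}

```text
clock: 14.88
eef_pos: [393.4, -225.7, 49.3]
tcp_rot: [3.141, 0.0, 1.654]
contact_force: [0.4, 0.3, -1.1]
opening: 0.782
```

>>> {"name": "carry_out", "arguments": {"rows": "0.5 0 0 0 0;0.5 0 0 0 0;0.5 0 0 -0.2 0;0.5 0 0 -0.5 0;0.5 0 0 -0.8 0;0.5 0 0 -1 0;0.5 0 0 -1 0;0.5 0 0 -1 0;0.5 0 0 -0.5 0;0.5 0 0 0 0"}}

```text
clock: 16.12
eef_pos: [393.8, -225.9, 200.1]
tcp_rot: [3.14, 0.001, 1.654]
contact_force: [0.3, 0.5, -2.1]
opening: 0.781
```

```bash
python3 - <<'E'
from h import *
s=r.sense(); x=look('a2.png','L',s['eef_pos'],s['eef_pos'][2]-49.3)
go(560.4,312.2,199,1.654)
E
```

```text
L fit [ 394.8 -223.9] n 888 rms 1.35 mean 0.16 free r 33.6 c [ 394.7 -224.4] pix [283. 278.] area 17716.4375
tcp [ 393.49 -225.69  199.55] [3.1411e+00 3.0000e-04 1.6541e+00] measured-tcp [1.29 1.76] open 0.782
turn units 0.00 (after turn) units x 17.399 y 7.043 z 0.001 q1 -0.52 q6 -0.61 yawf 1.654
```

View pics/a2.png

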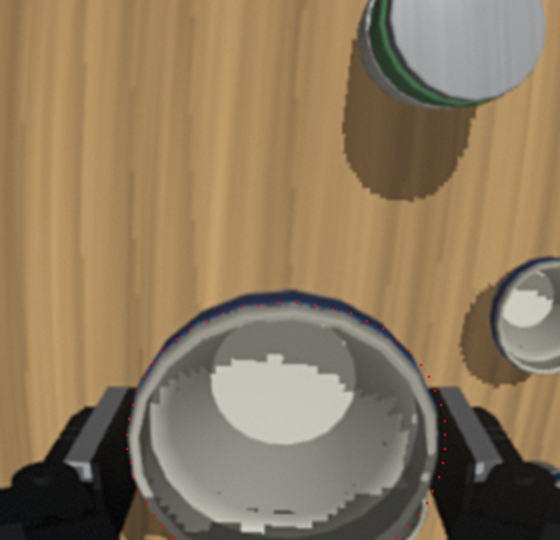

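```bash
python3 - <<'E'
from h import *
go(560,310.7,199,1.654)
E
```

```text
turn units 0.00 (after turn) units x 17.351 y 7.026 z 0.001 q1 -0.52 q6 -0.61 yawf 1.654
```

>>> {"name": "carry_out", "arguments": {"rows": "0.5 0.5 0.2 0 0;0.5 0.8 0.32 0 0;0.5 1 0.4 0 0;0.5 1 0.4 0 0;0.5 1 0.4 0 0;0.5 1 0.4 0 0;0.5 1 0.4 0 0;0.5 1 0.4 0 0;0.5 1 0.4 0 0;0.5 1 0.4 0 0;0.5 1 0.4 0 0;0.5 1 0.4 0 0"}}

```text
clock: 17.68
eef_pos: [499.3, 125.3, 197.6]
tcp_rot: [-3.139, 0.0, 1.654]
contact_force: [-0.5, -0.2, -1.1]
opening: 0.783
```

>>> {"name": "carry_out", "arguments": {"rows": "0.5 1 0.4 0 0;0.5 1 0.4 0 0;0.5 1 0.4 0 0;0.5 1 0.4 0 0;0.5 1 0.4 0 0;0.5 0.7 0.3 0 0;0.5 0.35 0.22 0 0;0.5 0 0 0 0"}}

```text
clock: 18.68
eef_pos: [560.4, 310.9, 198.5]
tcp_rot: [-3.141, 0.0, 1.655]
contact_force: [-0.1, -0.1, -1.6]
opening: 0.78
```

```bash
python3 - <<'E'
from h import *
go(560,310.7,85.3,1.654)
s=r.sense(); print(s['eef_pos'],s['contact_force'],s['opening'])
c,im=grab('wrist'); save('a3.png',im)
E
```

```text
turn units 0.00 (after turn) units x -0.006 y -0.013 z 3.772 q1 0.50 q6 0.42 yawf 1.654
[560.37015343 310.92533042 198.46687837] [-0.07057179 -0.13390379 -1.59782964] 0.7801370817614662
```

View pics/a3.png

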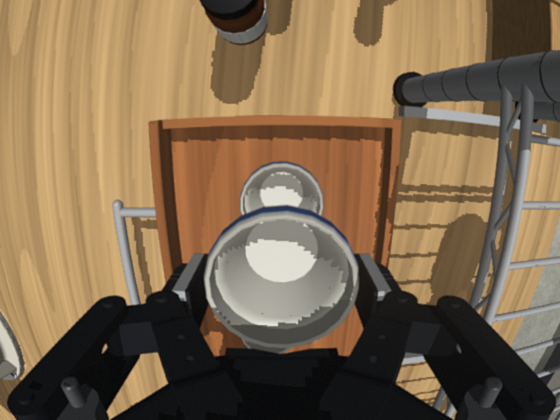

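>>> {"name": "carry_out", "arguments": {"rows": "0.5 0 0 0.4 0;0.5 0 0 0.7 0;0.5 0 0 0.7 0;0.5 0 0 0.6 0;0.5 0 0 0.4 0;0.5 0 0 0.25 0;0.5 0 0 0.2 0;0.5 0 0 0.1 0;0.5 0 0 0.1 0;0.5 0 0 0.1 0;0.5 0 0 0 0"}}

```text
clock: 20.1
eef_pos: [560.4, 310.7, 92.4]
tcp_rot: [-3.141, 0.0, 1.654]
contact_force: [0.3, 0.1, -0.8]
opening: 0.783
```

>>> {"name": "carry_out", "arguments": {"rows": "0.5 0 0 0.06 0;0.5 0 0 0.06 0;0.5 0 0 0.05 0;0.5 0 0 0 0"}}

```text
clock: 20.6
eef_pos: [560.3, 310.6, 87.2]
tcp_rot: [-3.141, 0.0, 1.654]
contact_force: [-0.5, -0.0, -1.8]
opening: 0.781
```

>>> {"name": "carry_out", "arguments": {"rows": "0.5 0 0 0.03 0;0.5 0 0 0.03 0;0.5 0 0 0 0"}}

```text
clock: 20.98
eef_pos: [560.4, 310.6, 85.5]
tcp_rot: [-3.141, 0.0, 1.654]
contact_force: [-0.7, 0.1, -2.5]
opening: 0.782
```

>>> {"name": "carry_out", "arguments": {"rows": "0.5 0 0 0.03 0;0.5 0 0 0 0"}}

```text
clock: 21.22
eef_pos: [560.6, 310.8, 85.0]
tcp_rot: [3.141, -0.0, 1.654]
contact_force: [-1.2, -0.5, 2.1]
opening: 0.782
```

>>> {"name": "carry_out", "arguments": {"rows": "0.85 0 0 0 0;0.9 0 0 0 0;1 0 0 0 0;1 0 0 0 0;1 0 0 -0.3 0;1 0 0 -0.6 0;1 0 0 -0.9 0;1 0 0 -0.9 0;1 0 0 -0.9 0;1 0 0 -0.6 0;1 0 0 0 0;1 0 0 0 0"}}

```text
clock: 22.72
eef_pos: [560.0, 310.4, 210.0]
tcp_rot: [-3.141, 0.0, 1.654]
contact_force: [0.6, 0.9, -0.3]
opening: 1.0
```

```bash
python3 - <<'E'
from h import *
x=look('a4.png','L',(560,312),36)
c,im=grab('top'); save('t4.png',im,(80,100,460,320),2)
for k,g in (('L',(556.9,-359)),('L',(445.3,-345.7)),('S',(684,-108)),('S',(637,-222)),('S',(524.7,-237.6))): fit(c,im,g,k,0)
go(445,-346,175,1.654)
E
```

```text
L fit [560.8 312.5] n 513 rms 0.40 mean -0.20 free r 33.2 c [560.9 311.6] pix [282. 203.] area 5845.0625
tcp [559.93 310.39 209.78] [-3.1400e+00  7.0000e-04  1.6541e+00] measured-tcp [0.89 2.14] open 1.002
L fit [ 556.8 -359.1] n 151 rms 0.63 mean 0.13 free r 34.6 c [ 556.6 -358.4] pix [406. 219.] area 509.25
L fit [ 445.3 -345.7] n 154 rms 0.57 mean -0.02 free r 33.9 c [ 445.3 -345.9] pix [402. 259.] area 527.0
S fit [ 684.2 -108. ] n 123 rms 0.61 mean 0.23 free r 29.5 c [ 683.1 -107.6] pix [317. 173.] area 342.25
S fit [ 637.4 -221.8] n 126 rms 0.65 mean 0.19 free r 29.3 c [ 636.7 -221.1] pix [357. 190.] area 349.25
S fit [ 524.4 -237.8] n 127 rms 0.64 mean 0.22 free r 29.4 c [ 524.  -236.7] pix [362. 229.] area 357.1875
turn units 0.00 (after turn) units x -21.484 y -5.634 z 1.148 q1 0.50 q6 0.42 yawf 1.654
```

View pics/a4.png

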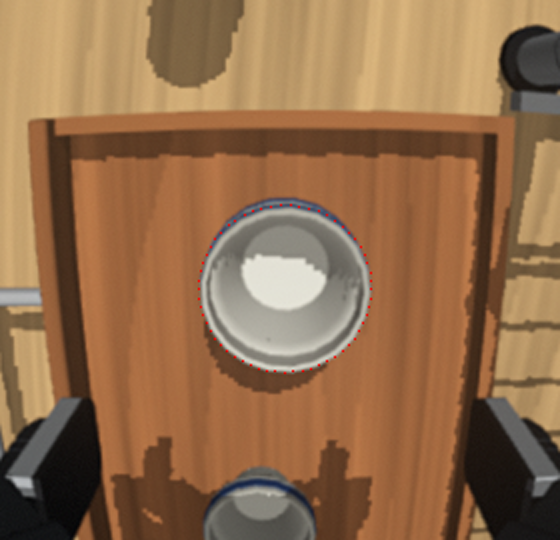

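View pics/t4.png

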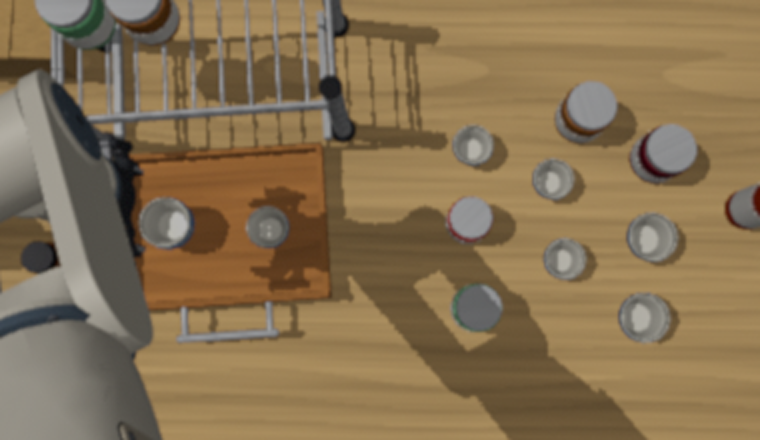

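>>> {"name": "carry_out", "arguments": {"rows": "1 -0.6 -0.16 0 0;1 -0.9 -0.23 0 0;1 -1 -0.26 0 0;1 -1 -0.26 0 0;1 -1 -0.26 0 0;1 -1 -0.26 0 0;1 -1 -0.26 0 0;1 -1 -0.26 0 0;1 -1 -0.26 0 0;1 -1 -0.26 0 0;1 -1 -0.26 0 0;1 -1 -0.26 0 0"}}

```text
clock: 24.32
eef_pos: [498.1, -42.8, 210.6]
tcp_rot: [-3.141, 0.0, 1.653]
contact_force: [0.8, -0.1, -0.4]
opening: 0.997
```

>>> {"name": "carry_out", "arguments": {"rows": "1 -1 -0.26 0 0;1 -1 -0.26 0 0;1 -1 -0.26 0 0;1 -1 -0.26 0 0;1 -1 -0.26 0 0;1 -1 -0.26 0.25 0;1 -1 -0.26 0.3 0;1 -1 -0.28 0.3 0;1 -1 -0.28 0.3 0;1 -0.98 -0.3 0 0;1 0 0 0 0;1 0 0 0 0"}}

```text
clock: 25.82
eef_pos: [443.3, -345.4, 176.1]
tcp_rot: [-3.141, -0.001, 1.653]
contact_force: [0.6, 0.5, 0.5]
opening: 0.997
```

```bash
python3 - <<'E'
from h import *
x=look('b1.png','L',(445,-346),0)
go(x[0]-.4,x[1]-2,49.3,1.654)
E
```

```text
L fit [ 444.5 -343.9] n 508 rms 0.40 mean -0.21 free r 33.2 c [ 444.6 -344.9] pix [283. 204.] area 5582.0
tcp [ 443.53 -345.29  176.13] [-3.1413e+00 -5.0000e-04  1.6536e+00] measured-tcp [0.98 1.36] open 0.997
turn units -0.00 (after turn) units x -0.028 y 0.011 z 4.229 q1 -0.66 q6 -0.75 yawf 1.654
```

>>> {"name": "carry_out", "arguments": {"rows": "1 -0.03 0.01 0.5 0;1 0 0 0.8 0;1 0 0 0.8 0;1 0 0 0.8 0;1 0 0 0.6 0;1 0 0 0.4 0;1 0 0 0.3 0;0.75 0 0 0.03 0;0.7 0 0 0 0;0.6 0 0 0 0;0.5 0 0 0 0;0.5 0 0 0 0"}}

```text
clock: 27.38
eef_pos: [444.9, -346.5, 49.4]
tcp_rot: [3.141, 0.0, 1.654]
contact_force: [-0.9, -0.9, -3.0]
opening: 0.783
```

```bash
python3 - <<'E'
from h import *
print(r.sense()['eef_pos'])
go(560.3,310.6,199,1.654)
E
```

```text
[ 444.94846337 -346.54104295   49.42805099]
turn units 0.00 (after turn) units x 21.509 y 5.652 z -4.986 q1 -0.66 q6 -0.75 yawf 1.654
```

>>> {"name": "carry_out", "arguments": {"rows": "0.5 0 0 -0.2 0;0.5 0 0 -0.5 0;0.5 0 0 -0.8 0;0.5 0 0 -1 0;0.5 0 0 -1 0;0.5 0.3 0.08 -0.9 0;0.5 0.6 0.16 -0.6 0;0.5 1 0.26 0 0;0.5 1 0.26 0 0;0.5 1 0.26 0 0;0.5 1 0.26 0 0;0.5 1 0.26 0 0"}}

```text
clock: 28.88
eef_pos: [476.0, -164.4, 199.6]
tcp_rot: [-3.141, -0.0, 1.654]
contact_force: [0.6, -0.3, -1.7]
opening: 0.782
```

>>> {"name": "carry_out", "arguments": {"rows": "0.5 1 0.26 0 0;0.5 1 0.26 0 0;0.5 1 0.26 0 0;0.5 1 0.26 0 0;0.5 1 0.26 0 0;0.5 1 0.26 0 0;0.5 1 0.26 0 0;0.5 1 0.26 0 0;0.5 1 0.26 0 0;0.5 1 0.26 0 0;0.5 1 0.26 0 0;0.5 1 0.26 0 0"}}

```text
clock: 30.38
eef_pos: [538.8, 201.9, 199.6]
tcp_rot: [-3.141, 0.0, 1.655]
contact_force: [0.7, -0.4, -1.3]
opening: 0.786
```

>>> {"name": "carry_out", "arguments": {"rows": "0.5 1 0.26 0 0;0.5 1 0.26 0 0;0.5 0.8 0.26 0 0;0.5 0.5 0.2 0 0;0.5 0.3 0.1 0 0;0.5 0 0 0 0;0.5 0 0 0 0"}}

```text
clock: 31.25
eef_pos: [562.7, 309.8, 199.2]
tcp_rot: [-3.141, 0.0, 1.654]
contact_force: [-0.1, -0.0, -1.9]
opening: 0.783
```

```bash
python3 - <<'E'
from h import *
s=r.sense();print(s['eef_pos'],s['opening'])
go(560.3,310.2,101.3,1.654)
E
```

```text
[562.70440046 309.7855123  199.15235722] 0.7833095281686979
turn units -0.00 (after turn) units x 0.020 y -0.079 z 3.262 q1 0.50 q6 0.42 yawf 1.654
```

>>> {"name": "carry_out", "arguments": {"rows": "0.5 0.02 -0.08 0.4 0;0.5 0 0 0.7 0;0.5 0 0 0.7 0;0.5 0 0 0.5 0;0.5 0 0 0.3 0;0.5 0 0 0.2 0;0.5 0 0 0.1 0;0.5 0 0 0.1 0;0.5 0 0 0.08 0;0.5 0 0 0.06 0;0.5 0 0 0 0"}}

```text
clock: 32.62
eef_pos: [560.4, 311.0, 105.1]
tcp_rot: [-3.142, 0.0, 1.654]
contact_force: [-0.7, -0.3, -1.7]
opening: 0.783
```

>>> {"name": "carry_out", "arguments": {"rows": "0.5 0 0 0.05 0;0.5 0 0 0.04 0;0.5 0 0 0.03 0;0.5 0 0 0 0"}}

```text
clock: 33.12
eef_pos: [560.4, 311.0, 101.4]
tcp_rot: [-3.142, 0.0, 1.654]
contact_force: [-0.6, 0.5, -1.0]
opening: 0.781
```

>>> {"name": "carry_out", "arguments": {"rows": "0.5 0 0 0.03 0;0.5 0 0 0 0"}}

```text
clock: 33.38
eef_pos: [560.7, 311.1, 101.2]
tcp_rot: [3.141, -0.0, 1.654]
contact_force: [-0.8, -1.7, 3.5]
opening: 0.784
```

Contact felt, so I'll release and look.

>>> {"name": "carry_out", "arguments": {"rows": "0.85 0 0 0 0;0.9 0 0 0 0;1 0 0 0 0;1 0 0 0 0;1 0 0 -0.3 0;1 0 0 -0.6 0;1 0 0 -0.9 0;1 0 0 -0.9 0;1 0 0 -0.9 0;1 0 0 -0.6 0;1 0 0 0 0;1 0 0 0 0"}}

```text
clock: 34.88
eef_pos: [560.0, 310.7, 225.8]
tcp_rot: [-3.141, 0.0, 1.654]
contact_force: [-0.2, -0.4, -0.2]
opening: 0.998
```

```bash
python3 - <<'E'
from h import *
x=look('b4.png','L',(560,312),52)
c,im=grab('top'); save('t5.png',im,(80,100,460,320),2)
for k,g in (('L',(556.9,-359)),('S',(684,-108)),('S',(637,-222)),('S',(524.7,-237.6))): fit(c,im,g,k,0)
go(557,-358,175,1.654)
E
```

```text
L fit [560.7 313.8] n 514 rms 0.39 mean -0.21 free r 33.2 c [560.8 312.9] pix [282. 202.] area 5883.25
tcp [559.91 310.7  225.65] [-3.1400e+00  7.0000e-04  1.6541e+00] measured-tcp [0.83 3.11] open 0.999
L fit [ 556.9 -359. ] n 150 rms 0.64 mean 0.10 free r 34.4 c [ 556.8 -358.5] pix [406. 219.] area 508.25
S fit [ 684.2 -108. ] n 123 rms 0.61 mean 0.23 free r 29.5 c [ 683.1 -107.6] pix [317. 173.] area 342.25
S fit [ 637.4 -221.8] n 126 rms 0.65 mean 0.19 free r 29.3 c [ 636.7 -221.1] pix [357. 190.] area 349.25
S fit [ 524.8 -237.7] n 126 rms 0.61 mean 0.16 free r 29.2 c [ 524.4 -236.9] pix [362. 229.] area 357.25
turn units 0.00 (after turn) units x -22.204 y -1.947 z 1.677 q1 0.50 q6 0.42 yawf 1.654
```

View pics/b4.png

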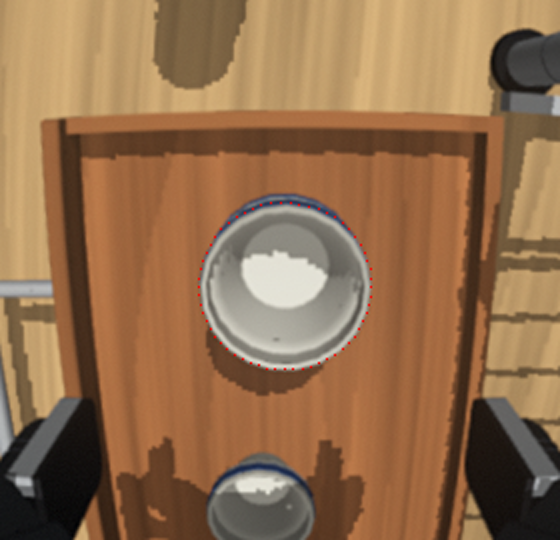

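```bash
python3 - <<'E'
from h import *
c=Cam('top'); print('beet',c.onz((415.5,174.5),85),'bean',c.onz((376,153),90), 'bottle',c.onz((487,196),200))
E
```

```text
beet [[ 673.07949054 -375.0722897    85.        ]] bean [[ 729.84722141 -266.52203274   90.        ]] bottle [[ 598.65373183 -507.96819656  200.        ]]
```

>>> {"name": "carry_out", "arguments": {"rows": "1 -0.6 -0.05 0 0;1 -0.9 -0.08 0 0;1 -1 -0.09 0 0;1 -1 -0.09 0 0;1 -1 -0.09 0 0;1 -1 -0.09 0 0;1 -1 -0.09 0 0;1 -1 -0.09 0 0;1 -1 -0.09 0 0;1 -1 -0.09 0 0;1 -1 -0.09 0 0;1 -1 -0.09 0 0"}}

```text
clock: 36.48
eef_pos: [557.4, -37.3, 226.1]
tcp_rot: [-3.141, 0.0, 1.654]
contact_force: [-0.0, 0.5, -0.6]
opening: 1.002
```

>>> {"name": "carry_out", "arguments": {"rows": "1 -1 -0.09 0 0;1 -1 -0.09 0 0;1 -1 -0.09 0 0;1 -1 -0.09 0 0;1 -1 -0.09 0.2 0;1 -1 -0.09 0.3 0;1 -1 -0.09 0.3 0;1 -1 -0.09 0.3 0;1 -1 -0.09 0.3 0;1 -1 -0.09 0.25 0;1 -0.7 -0.06 0 0;1 0 0 0 0"}}

```text
clock: 37.98
eef_pos: [555.7, -359.2, 177.0]
tcp_rot: [-3.141, 0.0, 1.652]
contact_force: [-0.2, 0.0, -0.1]
opening: 0.998
```

```bash
python3 - <<'E'
from h import *
x=look('c1.png','L',(557,-358),0)
go(x[0]-.4,x[1]-2,49.3,1.654)
E
```

```text
L fit [ 556.6 -357.3] n 508 rms 0.35 mean -0.18 free r 33.3 c [ 556.7 -358.2] pix [282. 203.] area 5563.25
tcp [ 555.79 -358.65  177.03] [-3.1414e+00 -3.0000e-04  1.6528e+00] measured-tcp [0.85 1.32] open 1.002
turn units -0.01 (after turn) units x -0.041 y 0.009 z 4.259 q1 -0.57 q6 -0.66 yawf 1.654
```

View pics/c1.png

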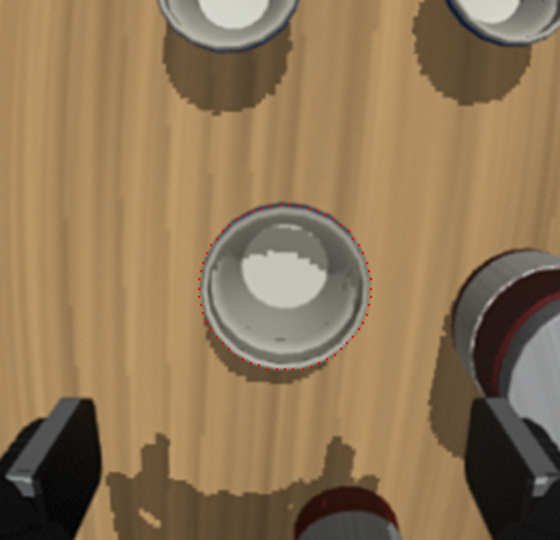

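>>> {"name": "carry_out", "arguments": {"rows": "1 -0.04 0.01 0.5 0;1 0 0 0.8 0;1 0 0 0.8 0;1 0 0 0.8 0;1 0 0 0.6 0;1 0 0 0.4 0;1 0 0 0.3 0;0.75 0 0 0.06 0;0.7 0 0 0 0;0.6 0 0 0 0;0.5 0 0 0 0;0.5 0 0 0 0"}}

```text
clock: 39.52
eef_pos: [556.8, -358.9, 49.5]
tcp_rot: [3.141, 0.0, 1.654]
contact_force: [-0.3, 0.3, -1.5]
opening: 0.782
```

```bash
python3 - <<'E'
from h import *
print(r.sense()['eef_pos'])
go(560.3,310.4,209,1.654)
E
```

```text
[ 556.81973604 -358.88960898   49.46523631]
turn units 0.00 (after turn) units x 22.223 y 1.970 z -5.318 q1 -0.57 q6 -0.66 yawf 1.654
```

>>> {"name": "carry_out", "arguments": {"rows": "0.5 0 0 -0.2 0;0.5 0 0 -0.5 0;0.5 0 0 -0.8 0;0.5 0 0 -1 0;0.5 0 0 -1 0;0.5 0.3 0.03 -1 0;0.5 0.6 0.05 -0.7 0;0.5 1 0.09 -0.1 0;0.5 1 0.09 0 0;0.5 1 0.09 0 0;0.5 1 0.09 0 0;0.5 1 0.09 0 0"}}

```text
clock: 41.02
eef_pos: [557.5, -179.3, 208.7]
tcp_rot: [3.142, -0.0, 1.654]
contact_force: [1.1, -0.3, -0.7]
opening: 0.788
```

>>> {"name": "carry_out", "arguments": {"rows": "0.5 1 0.09 0 0;0.5 1 0.09 0 0;0.5 1 0.09 0 0;0.5 1 0.09 0 0;0.5 1 0.09 0 0;0.5 1 0.09 0 0;0.5 1 0.09 0 0;0.5 1 0.09 0 0;0.5 1 0.09 0 0;0.5 1 0.09 0 0;0.5 1 0.09 0 0;0.5 1 0.09 0 0"}}

```text
clock: 42.52
eef_pos: [559.4, 181.8, 208.8]
tcp_rot: [-3.142, -0.0, 1.654]
contact_force: [0.5, -0.2, -1.8]
opening: 0.784
```

>>> {"name": "carry_out", "arguments": {"rows": "0.5 1 0.09 0 0;0.5 1 0.09 0 0;0.5 0.9 0.08 0 0;0.5 0.7 0.06 0 0;0.5 0.5 0.04 0 0;0.5 0.25 0.02 0 0;0.5 0 0 0 0"}}

```text
clock: 43.4
eef_pos: [560.6, 311.3, 208.2]
tcp_rot: [-3.141, 0.0, 1.654]
contact_force: [-0.0, 0.5, -1.4]
opening: 0.785
```

```bash
python3 - <<'E'
from h import *
s=r.sense();print(s['eef_pos'],s['opening'])
go(560.4,311.3,117.3,1.654)
E
```

```text
[560.64152986 311.32608921 208.23148952] 0.7845448653257675
turn units 0.00 (after turn) units x -0.000 y -0.008 z 3.031 q1 0.50 q6 0.42 yawf 1.654
```

Descend 91 mm to about 119–120, then slow.

>>> {"name": "carry_out", "arguments": {"rows": "0.5 0 0 0.4 0;0.5 0 0 0.7 0;0.5 0 0 0.7 0;0.5 0 0 0.4 0;0.5 0 0 0.25 0;0.5 0 0 0.15 0;0.5 0 0 0.1 0;0.5 0 0 0.1 0;0.5 0 0 0.06 0;0.5 0 0 0.05 0;0.5 0 0 0 0"}}

```text
clock: 44.78
eef_pos: [560.7, 311.3, 120.9]
tcp_rot: [-3.142, 0.0, 1.654]
contact_force: [-0.3, 0.5, -2.1]
opening: 0.782
```

>>> {"name": "carry_out", "arguments": {"rows": "0.5 0 0 0.04 0;0.5 0 0 0.03 0;0.5 0 0 0 0"}}

```text
clock: 45.15
eef_pos: [560.6, 311.3, 118.8]
tcp_rot: [-3.141, 0.0, 1.654]
contact_force: [1.4, -0.0, -1.3]
opening: 0.787
```

>>> {"name": "carry_out", "arguments": {"rows": "0.5 0 0 0.03 0;0.5 0 0 0 0"}}

```text
clock: 45.4
eef_pos: [560.7, 311.3, 117.9]
tcp_rot: [-3.141, 0.0, 1.654]
contact_force: [-0.1, 0.4, -1.5]
opening: 0.789
```

>>> {"name": "carry_out", "arguments": {"rows": "0.5 0 0 0.03 0;0.5 0 0 0 0"}}

```text
clock: 45.65
eef_pos: [560.8, 311.3, 117.2]
tcp_rot: [3.141, -0.0, 1.654]
contact_force: [-0.5, 0.3, -0.9]
opening: 0.786
```

>>> {"name": "carry_out", "arguments": {"rows": "0.5 0 0 0.02 0;0.5 0 0 0 0"}}

```text
clock: 45.9
eef_pos: [560.9, 311.4, 117.1]
tcp_rot: [3.141, -0.0, 1.654]
contact_force: [-1.4, -0.2, 4.7]
opening: 0.782
```

>>> {"name": "carry_out", "arguments": {"rows": "0.85 0 0 0 0;0.9 0 0 0 0;1 0 0 0 0;1 0 0 0 0;1 0 0 -0.3 0;1 0 0 -0.6 0;1 0 0 -0.9 0;1 0 0 -0.9 0;1 0 0 -0.9 0;1 0 0 -0.6 0;1 0 0 0 0;1 0 0 0 0"}}

```text
clock: 47.4
eef_pos: [560.3, 311.0, 241.7]
tcp_rot: [-3.141, 0.0, 1.654]
contact_force: [0.6, -0.3, 0.3]
opening: 1.001
```

```bash
python3 - <<'E'
from h import *
x=look('c4.png','L',(560,312),68)
c,im=grab('top'); save('t6.png',im,(80,100,460,320),2)
for k,g in (('S',(684,-108)),('S',(637,-222)),('S',(524.7,-237.6))): fit(c,im,g,k,0)
go(524.5,-237,169,1.654)
c,im=grab('scene'); save('sc6.png',im,(130,180,330,420),3)
E
```

```text
L fit [561.1 313.1] n 512 rms 0.41 mean -0.21 free r 33.2 c [561.2 312.1] pix [282. 202.] area 6072.3125
tcp [560.2  311.01 241.52] [-3.1399e+00  8.0000e-04  1.6541e+00] measured-tcp [0.89 2.09] open 0.997
S fit [ 684.3 -107.9] n 123 rms 0.53 mean 0.18 free r 29.2 c [ 683.5 -107.5] pix [317. 173.] area 342.25
S fit [ 637.4 -221.8] n 126 rms 0.65 mean 0.19 free r 29.3 c [ 636.7 -221.1] pix [357. 190.] area 349.25
S fit [ 524.8 -237.9] n 125 rms 0.55 mean 0.15 free r 29.2 c [ 524.5 -237.1] pix [362. 229.] area 358.125
turn units 0.00 (after turn) units x -18.104 y -2.702 z 2.408 q1 0.50 q6 0.42 yawf 1.654
```

View pics/c4.png

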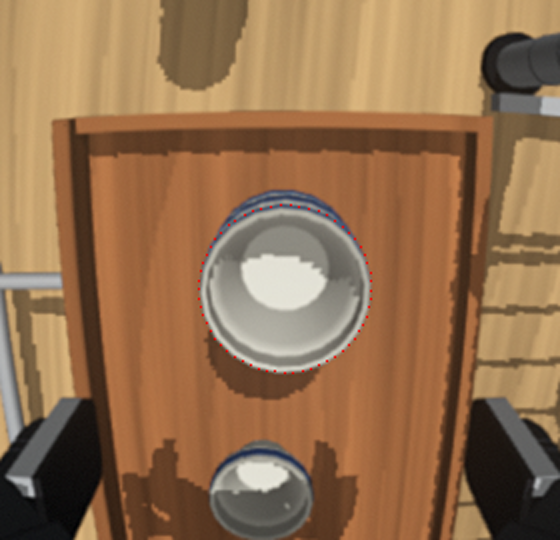

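View pics/sc6.png

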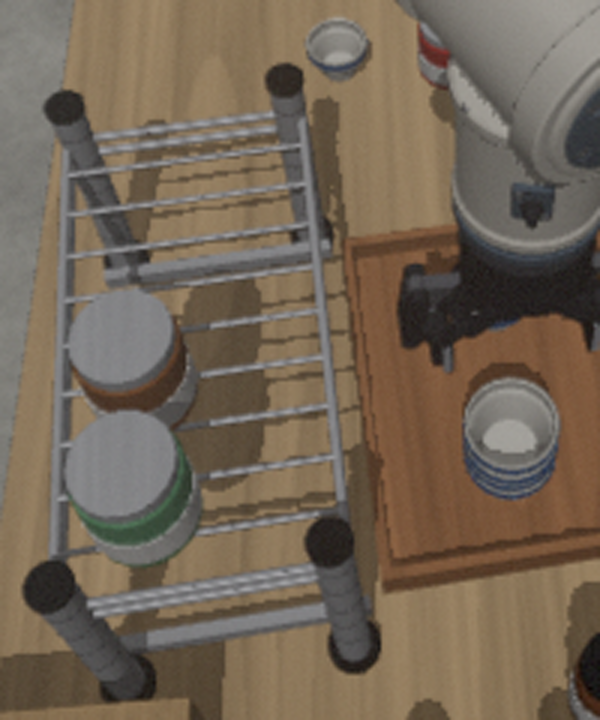

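>>> {"name": "carry_out", "arguments": {"rows": "1 -0.6 -0.09 0 0;1 -0.9 -0.13 0 0;1 -1 -0.15 0 0;1 -1 -0.15 0 0;1 -1 -0.15 0 0;1 -1 -0.15 0 0;1 -1 -0.15 0 0;1 -1 -0.15 0 0;1 -1 -0.15 0 0;1 -1 -0.15 0 0;1 -1 -0.15 0 0;1 -1 -0.15 0 0"}}

```text
clock: 49.05
eef_pos: [537.0, -38.6, 242.2]
tcp_rot: [-3.141, 0.0, 1.654]
contact_force: [0.8, 0.5, -0.2]
opening: 1.002
```

>>> {"name": "carry_out", "arguments": {"rows": "1 -1 -0.15 0.3 0;1 -1 -0.15 0.4 0;1 -1 -0.15 0.4 0;1 -1 -0.15 0.4 0;1 -1 -0.15 0.4 0;1 -1 -0.15 0.3 0;1 -0.6 -0.13 0.2 0;1 0 0 0 0;1 0 0 0 0"}}

```text
clock: 50.18
eef_pos: [523.5, -236.2, 170.7]
tcp_rot: [3.142, -0.0, 1.654]
contact_force: [0.2, 0.3, -0.1]
opening: 1.002
```

```bash
python3 - <<'E'
from h import *
x=look('e1.png','S',(524.5,-237),0)
go(x[0]-.4,x[1]-2,46,1.654)
E
```

```text
S fit [ 524.4 -236.1] n 424 rms 0.27 mean -0.10 free r 28.1 c [ 524.4 -236.6] pix [282. 206.] area 3990.25
tcp [ 523.63 -236.1   170.74] [ 3.1413e+00 -1.0000e-04  1.6545e+00] measured-tcp [ 0.72 -0.  ] open 1.002
turn units 0.00 (after turn) units x -0.070 y 0.001 z 4.160 q1 -0.43 q6 -0.51 yawf 1.654
```

View pics/e1.png

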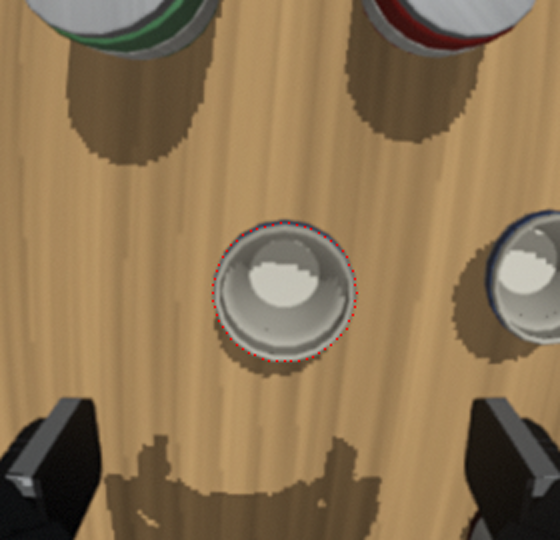

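>>> {"name": "carry_out", "arguments": {"rows": "1 -0.07 0 0.5 0;1 0 0 0.8 0;1 0 0 0.8 0;1 0 0 0.8 0;0.9 0 0 0.5 0;0.9 0 0 0.4 0;0.9 0 0 0.3 0;0.75 0 0 0.06 0;0.65 0 0 0 0;0.55 0 0 0 0;0.45 0 0 0 0;0.4 0 0 0 0"}}

```text
clock: 51.72
eef_pos: [523.9, -238.8, 45.9]
tcp_rot: [3.141, 0.0, 1.654]
contact_force: [-0.1, -1.0, 0.6]
opening: 0.662
```

```bash
python3 - <<'E'
from h import *
s=r.sense();print(s['eef_pos'],s['opening'])
go(558.7,175.6,170,1.654)
E
```

```text
[ 523.92754404 -238.82499539   45.87449033] 0.6616710286775735
turn units 0.00 (after turn) units x 13.670 y 2.303 z -4.138 q1 -0.43 q6 -0.51 yawf 1.654
```

>>> {"name": "carry_out", "arguments": {"rows": "0.4 0 0 -0.2 0;0.4 0 0 -0.5 0;0.4 0 0 -0.8 0;0.4 0 0 -1 0;0.4 0.3 0.05 -1 0;0.4 0.6 0.1 -0.7 0;0.4 1 0.17 0 0;0.4 1 0.17 0 0;0.4 1 0.17 0 0;0.4 1 0.17 0 0;0.4 1 0.17 0 0;0.4 1 0.17 0 0"}}

```text
clock: 53.22
eef_pos: [541.8, -28.6, 172.9]
tcp_rot: [3.14, 0.0, 1.654]
contact_force: [0.6, 1.2, -1.6]
opening: 0.661
```

>>> {"name": "carry_out", "arguments": {"rows": "0.4 1 0.17 0 0;0.4 1 0.17 0 0;0.4 1 0.17 0 0;0.4 1 0.17 0 0;0.4 1 0.17 0 0;0.4 0.8 0.13 0 0;0.4 0.6 0.1 0 0;0.4 0.35 0.05 0 0;0.4 0 0 0 0"}}

```text
clock: 54.35
eef_pos: [558.6, 175.3, 171.9]
tcp_rot: [3.141, 0.0, 1.655]
contact_force: [-0.0, -0.1, -1.6]
opening: 0.664
```

```bash
python3 - <<'E'
from h import *
s=r.sense();print(s['eef_pos'],s['opening'])
go(558.8,175.0,81,1.654)
E
```

```text
[558.55209079 175.32871454 171.89697284] 0.6637204098523727
turn units 0.01 (after turn) units x -0.012 y 0.007 z 3.030 q1 0.30 q6 0.22 yawf 1.654
```

>>> {"name": "carry_out", "arguments": {"rows": "0.4 0 0 0.4 0;0.4 0 0 0.7 0;0.4 0 0 0.7 0;0.4 0 0 0.4 0;0.4 0 0 0.25 0;0.4 0 0 0.15 0;0.4 0 0 0.1 0;0.4 0 0 0.1 0;0.4 0 0 0.06 0;0.4 0 0 0.05 0;0.4 0 0 0 0"}}

```text
clock: 55.72
eef_pos: [558.5, 175.1, 84.4]
tcp_rot: [-3.142, 0.0, 1.654]
contact_force: [-0.6, 0.0, -1.4]
opening: 0.661
```

>>> {"name": "carry_out", "arguments": {"rows": "0.4 0 0 0.03 0;0.4 0 0 0.03 0;0.4 0 0 0 0"}}

```text
clock: 56.1
eef_pos: [558.5, 175.0, 82.5]
tcp_rot: [-3.141, 0.0, 1.654]
contact_force: [0.2, -0.4, -0.9]
opening: 0.668
```

>>> {"name": "carry_out", "arguments": {"rows": "0.4 0 0 0.03 0;0.4 0 0 0.02 0;0.4 0 0 0 0"}}

```text
clock: 56.48
eef_pos: [558.9, 175.2, 81.3]
tcp_rot: [3.141, -0.0, 1.654]
contact_force: [0.3, 0.1, 0.1]
opening: 0.663
```

>>> {"name": "carry_out", "arguments": {"rows": "0.4 0 0 0.03 0;0.4 0 0 0 0"}}

```text
clock: 56.72
eef_pos: [559.0, 175.2, 81.0]
tcp_rot: [3.141, -0.0, 1.654]
contact_force: [-1.4, -0.9, 7.5]
opening: 0.665
```

>>> {"name": "carry_out", "arguments": {"rows": "0.7 0 0 0 0;0.8 0 0 0 0;0.9 0 0 0 0;1 0 0 0 0;1 0 0 -0.3 0;1 0 0 -0.6 0;1 0 0 -0.9 0;1 0 0 -0.9 0;1 0 0 -0.9 0;1 0 0 -0.5 0;1 0 0 0 0;1 0 0 0 0"}}

```text
clock: 58.22
eef_pos: [558.0, 174.9, 202.5]
tcp_rot: [-3.14, 0.0, 1.654]
contact_force: [0.4, -0.1, -0.3]
opening: 1.001
```

```bash
python3 - <<'E'
from h import *
x=look('e4.png','S',(559,177),35)
c,im=grab('top'); save('t7.png',im,(80,100,460,320),2)
for k,g in (('S',(684,-108)),('S',(637,-222))): fit(c,im,g,k,0)
go(637,-221,169,1.654)
E
```

```text
S fit [558.7 177.9] n 434 rms 0.26 mean -0.10 free r 28.1 c [558.7 177.4] pix [283. 202.] area 4228.3125
tcp [557.94 174.87 202.31] [-3.1399e+00  4.0000e-04  1.6542e+00] measured-tcp [0.74 3.02] open 1.000
S fit [ 684.1 -107.9] n 124 rms 0.50 mean 0.15 free r 29.1 c [ 683.4 -107.6] pix [317. 173.] area 340.125
S fit [ 637.2 -221.8] n 126 rms 0.65 mean 0.19 free r 29.3 c [ 636.6 -221.1] pix [357. 190.] area 348.25
turn units 0.00 (after turn) units x -13.369 y 1.530 z 1.103 q1 0.30 q6 0.22 yawf 1.654
```

View pics/e4.png

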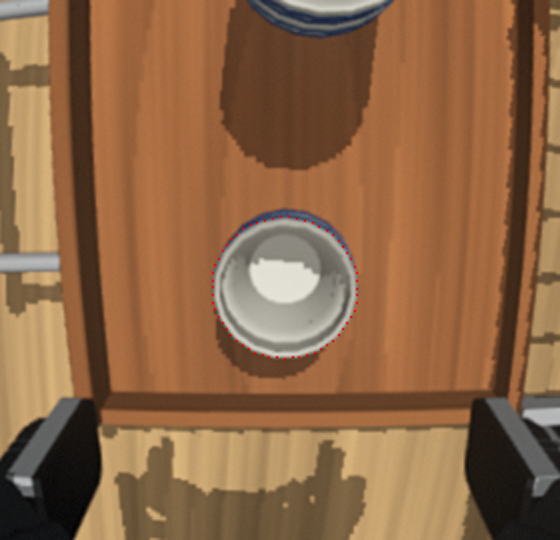

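Nested well. Next is the small bowl at (637,-221).

>>> {"name": "carry_out", "arguments": {"rows": "1 -0.6 0.07 0 0;1 -0.9 0.1 0 0;1 -1 0.11 0 0;1 -1 0.11 0 0;1 -1 0.11 0 0;1 -1 0.11 0 0;1 -1 0.11 0 0;1 -1 0.11 0 0;1 -1 0.12 0.1 0;1 -1 0.12 0.2 0;1 -1 0.12 0.2 0;1 -1 0.12 0.2 0"}}

```text
clock: 59.82
eef_pos: [625.9, -167.7, 181.4]
tcp_rot: [-3.141, -0.0, 1.654]
contact_force: [0.7, 0.4, -0.2]
opening: 1.0
```

>>> {"name": "carry_out", "arguments": {"rows": "1 -1 0.12 0.2 0;1 -0.6 0.1 0.2 0;1 -0.25 0.02 0 0;1 0 0 0 0;1 0 0 0 0"}}

```text
clock: 60.45
eef_pos: [638.2, -219.4, 170.5]
tcp_rot: [3.141, -0.0, 1.655]
contact_force: [-0.1, 0.0, -0.4]
opening: 1.004
```

```bash
python3 - <<'E'
from h import *
x=look('f1.png','S',(637,-221),0)
go(x[0]-.4,x[1]-2,46,1.654)
E
```

```text
S fit [ 637.3 -220.4] n 427 rms 0.25 mean -0.08 free r 28.2 c [ 637.4 -220.8] pix [280. 207.] area 3985.125
tcp [ 638.2  -219.37  170.48] [ 3.1414e+00 -1.0000e-04  1.6549e+00] measured-tcp [-0.85 -1.06] open 0.999
turn units 0.01 (after turn) units x -0.099 y -0.051 z 4.150 q1 -0.33 q6 -0.42 yawf 1.654
```

View pics/f1.png

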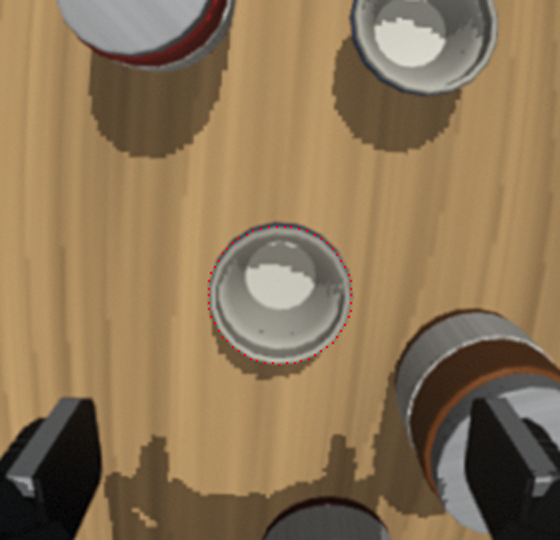

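>>> {"name": "carry_out", "arguments": {"rows": "1 -0.1 -0.05 0.5 0;1 0 0 0.8 0;0.9 0 0 0.8 0;0.9 0 0 0.8 0;0.9 0 0 0.5 0;0.9 0 0 0.4 0;0.9 0 0 0.3 0;0.75 0 0 0.05 0;0.65 0 0 0 0;0.55 0 0 0 0;0.45 0 0 0 0;0.4 0 0 0 0"}}

```text
clock: 62.0
eef_pos: [637.0, -223.3, 45.9]
tcp_rot: [3.141, 0.0, 1.654]
contact_force: [0.6, 0.1, 0.1]
opening: 0.664
```

```bash
python3 - <<'E'
from h import *
s=r.sense();print(s['eef_pos'],s['opening'])
go(558.7,175.2,185,1.654)
E
```

```text
[ 637.03005821 -223.34329434   45.90593077] 0.6638637066043382
turn units 0.00 (after turn) units x 13.456 y -1.498 z -4.636 q1 -0.34 q6 -0.42 yawf 1.654
```

>>> {"name": "carry_out", "arguments": {"rows": "0.4 0 0 -0.2 0;0.4 0 0 -0.5 0;0.4 0 0 -0.8 0;0.4 0 0 -1 0;0.4 0.3 -0.03 -1 0;0.4 0.6 -0.07 -0.8 0;0.4 1 -0.11 -0.35 0;0.4 1 -0.11 0 0;0.4 1 -0.11 0 0;0.4 1 -0.11 0 0;0.4 1 -0.11 0 0;0.4 1 -0.11 0 0"}}

```text
clock: 63.5
eef_pos: [597.0, -18.0, 186.5]
tcp_rot: [3.14, 0.0, 1.654]
contact_force: [0.7, -0.1, -2.4]
opening: 0.665
```

>>> {"name": "carry_out", "arguments": {"rows": "0.4 1 -0.11 0 0;0.4 1 -0.11 0 0;0.4 1 -0.11 0 0;0.4 1 -0.11 0 0;0.4 1 -0.11 0 0;0.4 0.8 -0.1 0 0;0.4 0.5 -0.08 0 0;0.4 0.24 -0.05 0 0;0.4 0 0 0 0"}}

```text
clock: 64.62
eef_pos: [557.4, 174.6, 185.4]
tcp_rot: [3.141, 0.0, 1.654]
contact_force: [0.0, -0.7, -1.4]
opening: 0.664
```

```bash
python3 - <<'E'
from h import *
s=r.sense();print(s['eef_pos'],s['opening'])
go(558.6,175.0,96,1.654)
E
```

```text
[557.35596582 174.6403466  185.37986048] 0.6643283002020322
turn units 0.00 (after turn) units x 0.009 y 0.042 z 2.979 q1 0.30 q6 0.22 yawf 1.654
```

>>> {"name": "carry_out", "arguments": {"rows": "0.4 0.01 0.04 0.4 0;0.4 0 0 0.7 0;0.4 0 0 0.7 0;0.4 0 0 0.4 0;0.4 0 0 0.25 0;0.4 0 0 0.15 0;0.4 0 0 0.1 0;0.4 0 0 0.08 0;0.4 0 0 0.06 0;0.4 0 0 0.05 0;0.4 0 0 0 0"}}

```text
clock: 66.0
eef_pos: [558.5, 175.1, 98.4]
tcp_rot: [-3.142, 0.0, 1.654]
contact_force: [-0.6, -0.5, -1.7]
opening: 0.663
```

>>> {"name": "carry_out", "arguments": {"rows": "0.4 0 0 0.03 0;0.4 0 0 0.02 0;0.4 0 0 0 0"}}

```text
clock: 66.38
eef_pos: [558.5, 175.1, 97.0]
tcp_rot: [-3.142, 0.0, 1.654]
contact_force: [0.0, 0.4, -1.8]
opening: 0.663
```

>>> {"name": "carry_out", "arguments": {"rows": "0.4 0 0 0.03 0;0.4 0 0 0 0"}}

```text
clock: 66.62
eef_pos: [558.6, 175.1, 96.1]
tcp_rot: [3.141, -0.0, 1.654]
contact_force: [0.3, 0.5, -1.4]
opening: 0.666
```

>>> {"name": "carry_out", "arguments": {"rows": "0.4 0 0 0.02 0;0.4 0 0 0 0"}}

```text
clock: 66.88
eef_pos: [558.6, 175.1, 95.8]
tcp_rot: [3.141, -0.0, 1.654]
contact_force: [-1.3, -0.7, 4.0]
opening: 0.663
```

>>> {"name": "carry_out", "arguments": {"rows": "0.7 0 0 0 0;0.8 0 0 0 0;0.9 0 0 0 0;1 0 0 0 0;1 0 0 -0.3 0;1 0 0 -0.6 0;1 0 0 -0.9 0;1 0 0 -0.9 0;1 0 0 -0.9 0;1 0 0 -0.5 0;1 0 0 0 0;1 0 0 0 0"}}

```text
clock: 68.38
eef_pos: [558.0, 174.9, 217.7]
tcp_rot: [-3.14, 0.0, 1.654]
contact_force: [0.0, -0.9, -0.1]
opening: 1.003
```

```bash
python3 - <<'E'
from h import *
x=look('f4.png','S',(559,177),50)
c,im=grab('top'); save('t8.png',im,(80,100,460,320),2)
for k,g in (('S',(684,-108)),): fit(c,im,g,k,0)
go(683.7,-107.5,169,1.654)
E
```

```text
S fit [558.8 178. ] n 432 rms 0.29 mean -0.13 free r 28.0 c [558.8 177.4] pix [283. 201.] area 4339.3125
tcp [557.97 174.88 217.59] [-3.1399e+00  4.0000e-04  1.6541e+00] measured-tcp [0.8 3.1] open 0.997
S fit [ 684.2 -108. ] n 123 rms 0.61 mean 0.23 free r 29.5 c [ 683.1 -107.6] pix [317. 173.] area 342.25
turn units 0.00 (after turn) units x -9.728 y 3.396 z 1.613 q1 0.30 q6 0.22 yawf 1.654
```

View pics/f4.png

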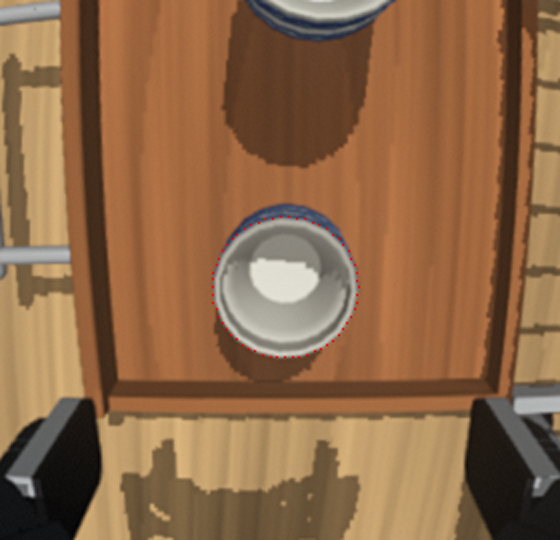

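View pics/t8.png

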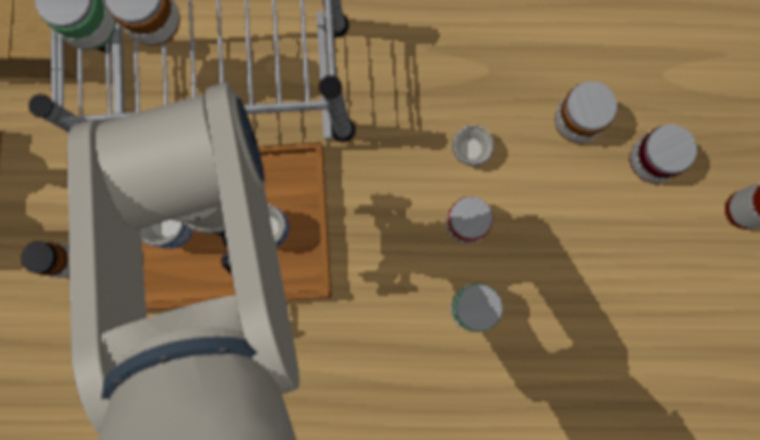

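>>> {"name": "carry_out", "arguments": {"rows": "1 -0.6 0.1 0 0;1 -0.9 0.2 0 0;1 -1 0.3 0 0;1 -1 0.3 0 0;1 -1 0.35 0 0;1 -1 0.35 0.2 0;1 -1 0.4 0.3 0;1 -1 0.4 0.3 0;1 -1 0.4 0.3 0;1 -0.8 0.35 0.3 0;1 -0.43 0.25 0.2 0;1 0 0 0 0"}}

```text
clock: 69.97
eef_pos: [684.4, -108.0, 169.6]
tcp_rot: [-3.141, -0.0, 1.653]
contact_force: [-1.1, 0.2, -0.7]
opening: 1.003
```

```bash
python3 - <<'E'
from h import *
x=look('g1.png','S',(683.7,-107.5),0)
go(x[0]-.4,x[1]-2,46,1.654)
E
```

```text
S fit [ 684.2 -106.4] n 431 rms 0.27 mean -0.10 free r 28.1 c [ 684.2 -106.9] pix [281. 204.] area 4034.125
tcp [ 684.33 -107.61  169.87] [-3.1408e+00 -4.0000e-04  1.6537e+00] measured-tcp [-0.12  1.17] open 1.000
turn units -0.00 (after turn) units x -0.039 y -0.018 z 4.137 q1 -0.16 q6 -0.24 yawf 1.654
```

View pics/g1.png

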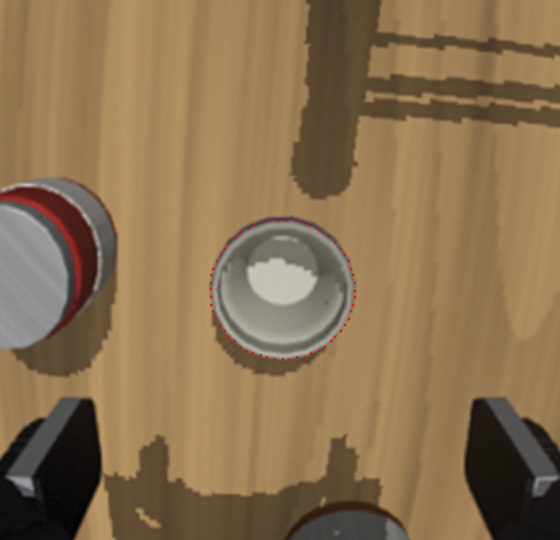

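>>> {"name": "carry_out", "arguments": {"rows": "1 -0.04 -0.02 0.5 0;1 0 0 0.8 0;0.9 0 0 0.8 0;0.9 0 0 0.8 0;0.9 0 0 0.5 0;0.9 0 0 0.4 0;0.9 0 0 0.3 0;0.75 0 0 0.04 0;0.65 0 0 0 0;0.55 0 0 0 0;0.45 0 0 0 0;0.4 0 0 0 0"}}

```text
clock: 71.53
eef_pos: [684.1, -108.6, 46.6]
tcp_rot: [3.141, 0.0, 1.654]
contact_force: [-0.3, -0.9, 1.1]
opening: 0.657
```

```bash
python3 - <<'E'
from h import *
s=r.sense();print(s['eef_pos'],s['opening'])
go(558.7,175.2,199,1.654)
E
```

```text
[ 684.10310069 -108.64700754   46.57723455] 0.6574171382592984
turn units 0.00 (after turn) units x 9.776 y -3.379 z -5.081 q1 -0.16 q6 -0.24 yawf 1.654
```

>>> {"name": "carry_out", "arguments": {"rows": "0.4 0 0 -0.2 0;0.4 0 0 -0.5 0;0.4 0 0 -0.8 0;0.4 0 0 -1 0;0.4 0.3 -0.25 -1 0;0.4 0.6 -0.4 -0.9 0;0.4 1 -0.5 -0.7 0;0.4 1 -0.5 0 0;0.4 1 -0.45 0 0;0.4 1 -0.4 0 0;0.4 1 -0.3 0 0;0.4 1 -0.2 0 0"}}

```text
clock: 73.03
eef_pos: [576.7, 91.1, 200.6]
tcp_rot: [3.14, -0.0, 1.654]
contact_force: [1.1, 0.3, -0.5]
opening: 0.653
```

>>> {"name": "carry_out", "arguments": {"rows": "0.4 1 -0.15 0 0;0.4 0.9 -0.1 0 0;0.4 0.8 -0.08 0 0;0.4 0.6 -0.05 0 0;0.4 0.35 0 0 0;0.4 0.24 0 0 0;0.4 0 0 0 0"}}

```text
clock: 73.9
eef_pos: [556.1, 205.6, 199.3]
tcp_rot: [-3.142, 0.0, 1.654]
contact_force: [0.3, -0.9, -0.8]
opening: 0.657
```

```bash
python3 - <<'E'
from h import *
s=r.sense();print(s['eef_pos'],s['opening'])
go(558.6,175.6,112,1.654)
E
```

```text
[556.07206069 205.59631122 199.28040409] 0.6569059272298491
turn units 0.00 (after turn) units x -1.003 y 0.001 z 2.909 q1 0.35 q6 0.27 yawf 1.654
```

>>> {"name": "carry_out", "arguments": {"rows": "0.4 -0.3 0 0 0;0.4 -0.4 0 0 0;0.4 -0.3 0 0 0;0.4 0 0 0.4 0;0.4 0 0 0.7 0;0.4 0 0 0.6 0;0.4 0 0 0.4 0;0.4 0 0 0.25 0;0.4 0 0 0.15 0;0.4 0 0 0.1 0;0.4 0 0 0.05 0;0.4 0 0 0 0"}}

```text
clock: 75.4
eef_pos: [558.6, 175.7, 120.0]
tcp_rot: [3.141, -0.0, 1.654]
contact_force: [0.1, -0.2, -1.1]
opening: 0.657
```

```bash
python3 - <<'E'
from h import *
s=r.sense();print(s['eef_pos'],s['opening'])
go(558.6,175.6,112,1.654)
E
```

```text
[558.59743406 175.65554376 119.98995465] 0.6572303896182468
turn units 0.00 (after turn) units x -0.002 y -0.000 z 0.266 q1 0.30 q6 0.22 yawf 1.654
```

>>> {"name": "carry_out", "arguments": {"rows": "0.4 0 0 0.07 0;0.4 0 0 0.06 0;0.4 0 0 0.05 0;0.4 0 0 0.03 0;0.4 0 0 0 0"}}

```text
clock: 76.03
eef_pos: [558.4, 175.7, 113.4]
tcp_rot: [-3.141, 0.0, 1.654]
contact_force: [-0.8, 0.9, -0.8]
opening: 0.658
```

>>> {"name": "carry_out", "arguments": {"rows": "0.4 0 0 0.03 0;0.4 0 0 0 0"}}

```text
clock: 76.28
eef_pos: [558.5, 175.6, 112.5]
tcp_rot: [-3.142, 0.0, 1.654]
contact_force: [0.6, 0.6, -1.7]
opening: 0.662
```

>>> {"name": "carry_out", "arguments": {"rows": "0.4 0 0 0.02 0;0.4 0 0 0 0"}}

```text
clock: 76.53
eef_pos: [558.5, 175.7, 111.9]
tcp_rot: [-3.142, -0.0, 1.654]
contact_force: [-0.5, 0.2, -0.9]
opening: 0.657
```

>>> {"name": "carry_out", "arguments": {"rows": "0.4 0 0 0.02 0;0.4 0 0 0 0"}}

```text
clock: 76.78
eef_pos: [558.6, 175.7, 111.6]
tcp_rot: [3.141, -0.0, 1.654]
contact_force: [-0.4, 0.1, 0.7]
opening: 0.656
```

>>> {"name": "carry_out", "arguments": {"rows": "0.4 0 0 0.02 0;0.4 0 0 0 0"}}

```text
clock: 77.03
eef_pos: [558.8, 175.8, 111.5]
tcp_rot: [3.141, -0.0, 1.654]
contact_force: [-2.1, -0.9, 6.7]
opening: 0.661
```

>>> {"name": "carry_out", "arguments": {"rows": "0.7 0 0 0 0;0.8 0 0 0 0;0.9 0 0 0 0;1 0 0 0 0;1 0 0 -0.3 0;1 0 0 -0.6 0;1 0 0 -0.9 0;1 0 0 -0.9 0;1 0 0 -0.9 0;1 0 0 -0.5 0;1 0 0 0 0;1 0 0 0 0"}}

```text
clock: 78.53
eef_pos: [558.0, 175.5, 233.0]
tcp_rot: [-3.14, 0.0, 1.654]
contact_force: [0.2, 0.1, 0.6]
opening: 0.997
```

```bash
python3 - <<'E'
from h import *
x=look('g4.png','S',(559,177),65)
c,im=grab('scene'); save('sc8.png',im,(130,60,390,420),2)
go(410,229.3,205,1.654)
E
```

```text
S fit [559.  177.9] n 433 rms 0.26 mean -0.10 free r 28.1 c [559.  177.4] pix [283. 201.] area 4457.3125
tcp [557.9  175.47 232.88] [-3.1399e+00  4.0000e-04  1.6541e+00] measured-tcp [1.07 2.45] open 1.001
turn units 0.00 (after turn) units x 2.197 y -4.763 z 0.922 q1 0.30 q6 0.22 yawf 1.654
```

View pics/g4.png

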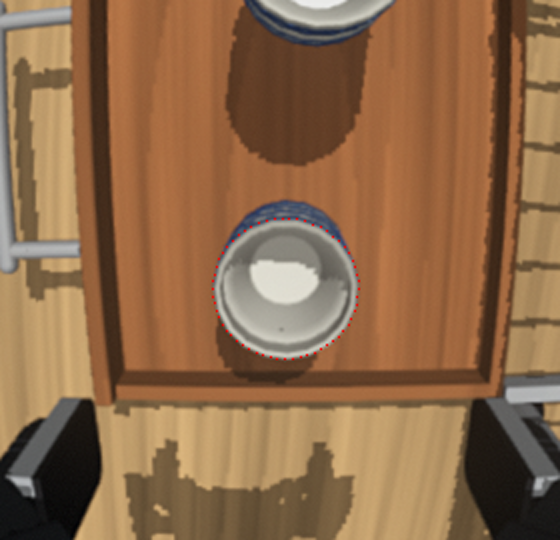

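View pics/sc8.png

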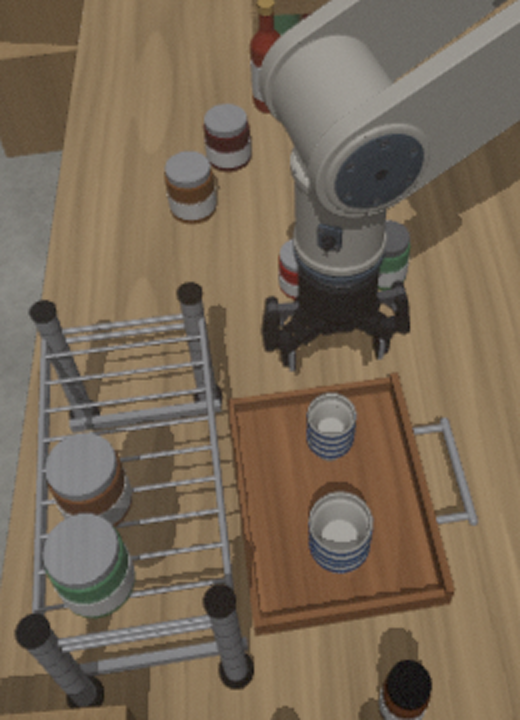

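>>> {"name": "carry_out", "arguments": {"rows": "0.8 0.2 -0.5 0 0;0.7 0.35 -0.75 0 0;0.6 0.4 -0.85 0 0;0.5 0.4 -0.85 0 0;0.4 0.4 -0.85 0.3 0;0.4 0.3 -0.6 0.6 0;0.4 0.15 -0.36 0.6 0;0.4 0 0 0.6 0;0.4 0 0 0 0"}}

```text
clock: 79.75
eef_pos: [408.8, 229.1, 169.6]
tcp_rot: [-3.139, 0.001, 1.655]
contact_force: [0.3, -0.4, 0.5]
opening: 0.399
```

```bash
python3 - <<'E'
from h import *
c,im=grab('wrist'); s=r.sense(); print(s['eef_pos'],s['opening']); save('h1.png',im)
go(410,229.3,50.5,1.654)
E
```

```text
[409.67228951 229.38892085 170.44460277] 0.4013922968429727
turn units 0.00 (after turn) units x -0.004 y 0.011 z 3.998 q1 0.51 q6 0.42 yawf 1.654
```

View pics/h1.png

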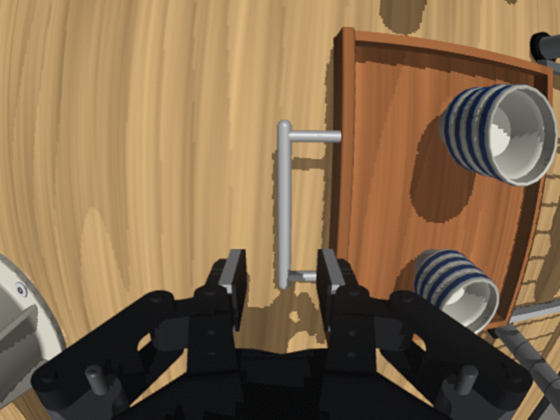

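>>> {"name": "carry_out", "arguments": {"rows": "0.4 0 0.01 0.5 0;0.4 0 0 0.7 0;0.4 0 0 0.7 0;0.4 0 0 0.7 0;0.4 0 0 0.6 0;0.4 0 0 0.5 0;0.4 0 0 0.3 0;0.25 0 0 0 0;0.18 0 0 0 0;0.1 0 0 0 0;0 0 0 0 0;0 0 0 0 0", "newtons": 30}}

```text
clock: 81.3
eef_pos: [411.3, 229.7, 51.3]
tcp_rot: [3.141, -0.0, 1.654]
contact_force: [-1.9, 0.3, 7.0]
opening: 0.115
```

```bash
python3 - <<'E'
from h import *
s=r.sense(); print(s['eef_pos'],s['opening'],s['contact_force'])
c,im=grab('top'); save('t9.png',im,(80,100,460,320),2)
E
```

```text
[411.26207356 229.74411559  51.25843174] 0.11523043182749929 [-1.91198708  0.27226555  6.95252829]
```

View pics/t9.png

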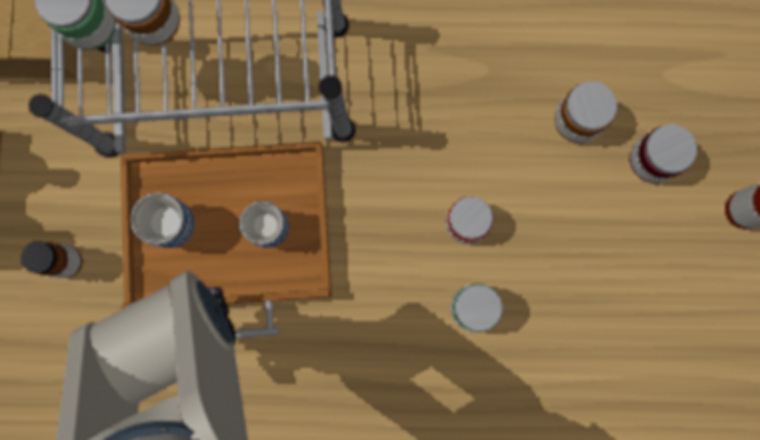

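>>> {"name": "carry_out", "arguments": {"rows": "0 0 0.05 0 0;0 0 0.1 0 0;0 0 0.15 0 0;0 0 0.2 0 0;0 0 0.25 0 0;0 0 0.25 0 0;0 0 0.25 0 0;0 0 0.25 0 0;0 0 0.25 0 0;0 0 0.25 0 0;0 0 0.25 0 0;0 0 0.25 0 0"}}

```text
clock: 82.85
eef_pos: [486.0, 236.2, 51.3]
tcp_rot: [3.141, -0.0, 1.654]
contact_force: [-2.4, 0.9, 6.0]
opening: 0.115
```

>>> {"name": "carry_out", "arguments": {"rows": "0 0 0.25 0 0;0 0 0.25 0 0;0 0 0.25 0 0;0 0 0.25 0 0;0 0 0.25 0 0;0 0 0.25 0 0;0 0 0.25 0 0;0 0 0.25 0 0;0 0 0.25 0 0;0 0 0.25 0 0;0 0 0.25 0 0;0 0 0.25 0 0"}}

```text
clock: 84.35
eef_pos: [575.6, 243.8, 51.3]
tcp_rot: [3.141, -0.001, 1.654]
contact_force: [-2.1, 1.7, 5.4]
opening: 0.113
```

>>> {"name": "carry_out", "arguments": {"rows": "0 0 0.22 0 0;0 0 0.18 0 0;0 0 0.14 0 0;0 0 0.1 0 0;0 0 0.07 0 0;0 0 0.04 0 0;0 0 0 0 0"}}

```text
clock: 85.22
eef_pos: [598.2, 245.8, 51.3]
tcp_rot: [3.141, -0.001, 1.654]
contact_force: [-2.6, 2.6, 4.3]
opening: 0.112
```

>>> {"name": "carry_out", "arguments": {"rows": "0 0 0.03 0 0;0 0 0.03 0 0;0 0 0 0 0"}}

```text
clock: 85.6
eef_pos: [599.2, 245.9, 51.3]
tcp_rot: [-3.141, -0.001, 1.654]
contact_force: [-4.7, 3.1, 8.0]
opening: 0.116
```

Near the stop. Release and retreat upward, tilting nothing.

>>> {"name": "carry_out", "arguments": {"rows": "0.2 0 0 0 0;0.35 0 0 0 0;0.35 0 0 0 0;0.35 0 0 -0.3 0;0.35 0 0 -0.7 0;0.35 0 0 -0.8 0;0.35 0 -0.5 -0.8 0;0.35 0 -0.8 -0.8 0;0.35 0 -0.8 -0.3 0;0.35 0 -0.8 0 0;0.35 0 -0.4 0 0;0.35 0 0 0 0"}}

```text
clock: 87.1
eef_pos: [500.9, 237.2, 162.6]
tcp_rot: [3.141, -0.0, 1.654]
contact_force: [0.6, 0.5, 0.8]
opening: 0.351
```

```bash
python3 - <<'E'
from h import *
s=r.sense(); print(s['eef_pos'],s['opening'],s['contact_force'])
c,im=grab('wrist'); save('z1.png',im)
a,b=[c.onz(u,46)[0] for u in ((0,0),(1,1))]
c,im=grab('scene'); save('z2.png',im,(130,60,390,420),2)
c,im=grab('top'); save('z3.png',im,(80,60,460,320),2)
E
```

```text
[500.92446786 237.21322787 162.6401117 ] 0.35075831509635724 [0.60083704 0.53890676 0.81209419]
```

View pics/z1.png

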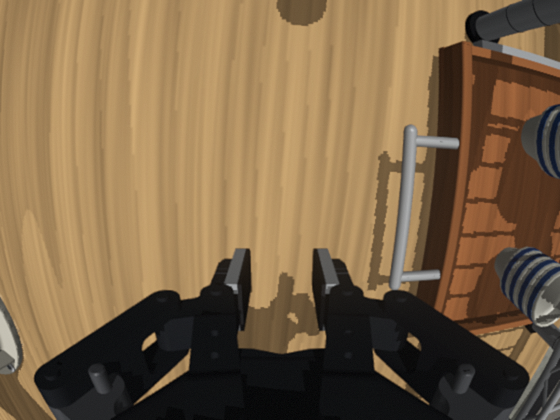

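View pics/z2.png

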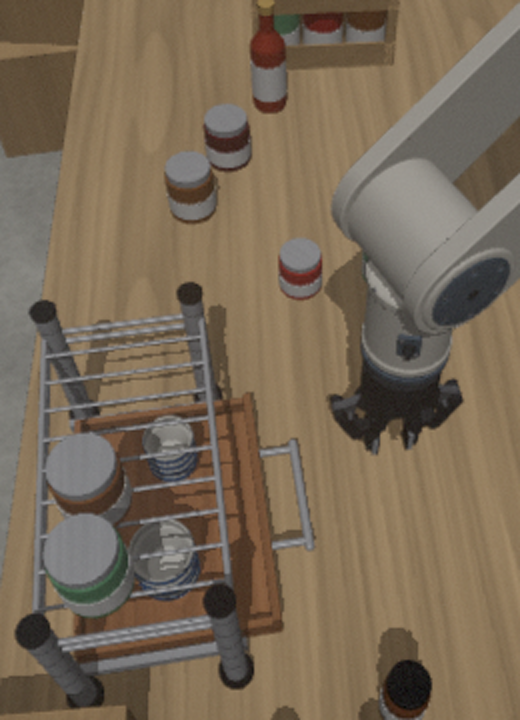

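View pics/z3.png

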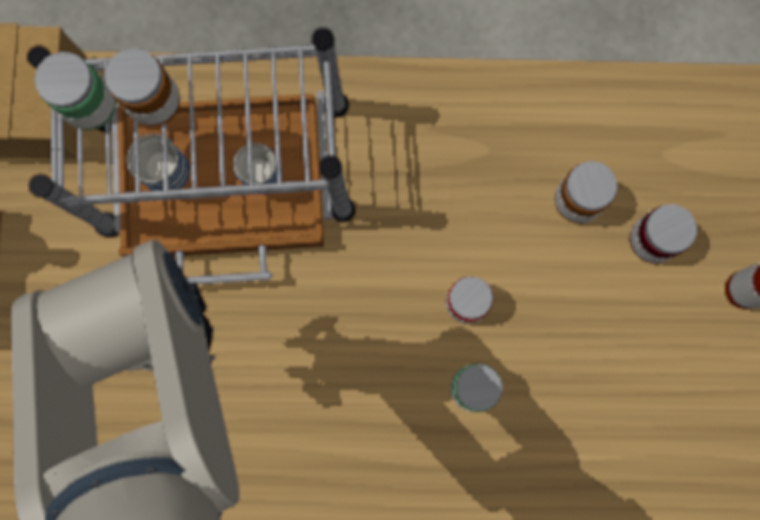

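```bash
python3 - <<'E'
from h import *
print(r.sign_off())
E
```

```text
the job is handed in; nothing more can be done
None
```

The job is done and handed in, about 87 s into the 210 s allowed. I pulled the tray out to its stop and nested all six counter bowls, three large and three small, in their stacks. Then I pushed the tray back in at about 60 mm/s, let go and backed the arm away.

**Nesting:** After each placing, the wrist camera put the top rim within about 1.5 mm of the bottom bowl's position, with even blue bands below it. Set-down forces read at most about 8 N, and the bowls were gripped at 22 N.

**Tray:** The handle travelled about 189 mm back from the out-stop, so the tray should be within a couple of millimetres of shut. I worked this out from the arm's positions; the joint value itself cannot be read.

**Final pictures:** They show both stacks upright on the tray, no bowls left on the counter, jars and bottles apparently where they were, and the gripper clear of everything.

**Checks that disagreed:** The top and wrist cameras differed by up to about 2 mm in y on the bowls in the tray. From an oblique wrist view before I moved over the bowls, they differed by about 4 mm in x. I placed the bowls by the wrist camera alone, measuring pick and stack the same way. No other check failed. I never saw a bowl get knocked aside: the repeated top views found those still waiting where they had been.

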